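# Lower a jar on a ratchet bench lift with a lockout lever

## Task

Bring the jar down on the hand-lever bench lift: push the screwdriver's shank through the slot in the guard, flick the ratchet pawl up clear of the rack with it, and lay the screwdriver back on the table, off the lift. Then raise the lever's lockout collar by its cross bar, push the lever away through the gate to its far stop, and let the collar drop so that it locks. Keep the jar standing on its platform, and do not upset or shift the small things around the lift.

Things in the scene. Friction and masses are not known exactly. Their poses are not given: they have to be found in the camera images.
- lift: grey bench lift fixed to the table. Origin at table height; x to its back (away from the robot at yaw 0), y to its left, z up; sizes in mm in this frame. Base plate 10 thick, x -60..90, y -130..130. Left: column 40x40 at x 45, y 55, top z 70, carrying the platform; before it rack and pawl; before them a guard plate, x -14..-10, y 55..115, top z 110, with one upright slot. Right: lever in its gate
- release_slot (a point): middle of the guard's slot on its front face, at lift x -14, y 85, z 36 mm, 10 mm below the underside of the pawl's tail. The slot is 16 mm wide (y 77..93) and open from z 24 to 100 mm: too narrow for gripper fingers. Behind it a rod has free way at y 77..100 as far as x 60 mm, except for the tail above
- pawl_tail (a point): underside of the pawl's tail, in line with the slot. The pawl is a dark L-shaped bar turning about the lift's x on a pivot at lift x 5, y 42, z 50 mm. Its nose stands up under a tooth of the rack; its tail (x 1..9 mm, 7 mm thick, underside at z 46.5 mm when engaged) reaches left to y 104 mm. Lifting the tail from below swings the nose out to the right, off the rack
- lift_pawl (a joint): angle of the pawl, rad: 0 engaged (lever and platform cannot go down), clear of the teeth above 0.35, stop at 0.9. Stiff: takes about 0.6 N at the slot and stays where it is left. A thin level rod in the slot, raised to 78 mm above the table, brings it to about 0.7
- lift_lever (a joint): angle of the lever, rad: 0 at its near stop, leaning 0.35 toward the lift's front (-x); grows as it is pushed to the back; far stop 0.75. Stiff (3 to 8 N at the bar), stays where left. With the collar down, steel lugs in the gate stop it at 0.02; from there to 0.43 it passes only with the collar 11 mm or more up; beyond, the collar drops behind the lugs and locks it.
- lift_collar (a joint): lift of the sprung collar along the lever, m: 0 down, 0.018 fully up; 1.5 N at the bottom, 3.5 N at the top; springs down when let go
- collar_bar (a point): middle of the collar's round cross bar: 10 mm thick, 74 mm long, across the lever (along the lift's y), 130 mm from the lever's pivot when down. Collar 22 mm thick, 17 mm for the 30 mm below the bar. The lever's 16 mm thick black tip ends 42 mm beyond the bar. Site z points up along the lever. Hook the bar from below with a finger each side of the lever, or pinch it
- lever_pivot (a point): the lever's pivot, in the middle of the gate, at lift x 0, y -80, z 22 mm; it turns about the lift's y. The gate's two upright aluminium plates stand at y -100 and y -60, x -47..47, top at z 92 mm
- lift_platform (a joint): how far the platform has gone down, m: 0 up, 0.045 with the lever at its far stop (60 mm per rad of the lever)
- platform_top (a point): centre of the platform's upper face, 76x76 mm with a 4 mm high rim; 123 mm above the table at the start
- jar: white-lidded straight jar, 57 mm across, 117 mm tall, about 0.24 kg, standing loose on the platform. Origin at the centre of its underside, z up
- screwdriver: small screwdriver lying on the table, 189 mm long, left or right of the lift (the black marker lies on the other side). Origin under the middle of its length at the bottom; its axis runs along its own y, 11 mm above the origin: the handle (22 mm thick) spans y +4..+94 mm, the shank (5.6 mm thick) y +6 down to the tip at y -94 mm. 70 g, balance near y +30 mm
- blue_cap_tube: bystander: standing tube with cap, 19 mm across, 82 mm tall, in front of the lift; origin under its centre
- vial_0: bystander: small standing vial 17 mm across, 34 mm tall, left of the lift; origin under its centre
- vial_1: bystander: small standing vial 17 mm across, 34 mm tall, right of the lift; origin under its centre
- small_pot: bystander: small open pot 29 mm across, 21 mm tall, right front of the lift; origin under its centre
- black_marker: bystander: marker pen lying on the table, 13x136x14 mm, long along its y; origin under its centre
Not all that is in view belongs to the job. Of the things that look like the jar, the smallest one is meant.

How it is judged:
By the outcome, as a careful person would: the job done as asked, in the order asked, and still so for the second after the job is handed in, with the robot touching nothing.
It also fails if it takes over 72 s, if anything falls off the work surface, if the arm or the gripper's body presses on something with over 40 N, if the wrist force passes 120 N, or if a joint passes its speed limit or range.

## Robot

A 6-joint arm with a two-finger parallel gripper is mounted at the origin on a cart in front of the work surface, level with it; the furniture and walls round the work are solid. World frame = base frame: x ahead of the robot, y to its left, z up, the work surface at z = 0. Lengths are in m, angles in rad, forces in N, time in s.
With the tool pointing down it reaches from about 0.35 to 0.85 m from the base axis. Payload 8.1 kg.
Tool frame: the origin (TCP) lies on the centre line of the jaws, within the pads' length; the fingertips stand 19 mm ahead of it and the grasp point (between the pads) is the TCP (robot.tips_ahead is the distance from the TCP to the fingertips, in m); y points along the fingers, z is the direction in which the jaws open and shut, and the axes are right-handed (so a half turn about y gives the same grasp; the last joint's range is limited). The gripper opens to 93 mm and grips with 3 to 60 N. Pads are 15 mm wide; open, the fingers measure 128 mm over their backs; the gripper's body (75 mm by 188 mm) begins 65 mm behind the grasp point.
Start: joints at [1.099, 0.13, 1.488, -0, 1.523, -0.085], TCP at [0.226, 0.556, 0.198] pointing down, gripper open.
Joint ranges: [-2.96, 2.96], [-0.89, 2.26], [0.02, 2.5], [-1.34, 4.48], [0, 2.73], [-2.66, 2.66]. Speed limits (rad/s): [2.39, 2.39, 2.79, 3.14, 3.14, 3.14].

## Interface

Orientations are given as a rotation vector (axis times angle).
In Python, from plant import robot, imaging, models gives the robot as it stands.
- The arm moves only by the tool carry_out, never from a script. Its argument "motion" is one flat list of numbers, 7 for each row, row after row: the shift along the tool's x, y, z in m, then the turn, a rotation vector about the tool's x, y, z in degrees, then the opening, from -1 (shut) to 1 (fully open). A call has exactly 5 rows; each row shifts and turns the pose as measured when the row begins, along the tool's axes as they then stand; what a row does not reach is not made up. A row lasts 1/10 s, in which the tool goes at most 50 mm and 8.59 degrees, less where a joint would pass 70% of its speed; a pose out of reach is approached as far as the arm can. A call is refused whole if a number of a shift passes 0.05 or a number of a turn 8.59, either way. A call with a gripper value outside its range is refused whole. The fingers move at their own pace and stop on an object; "squeeze" is the grip in N (left out, the last holds). Time passes only in rows, so rows that do not move let the fingers close, or fill a call up. It gives the time, the measured TCP pose, the force and the opening at its end, in the units of the state.
- robot.read_state(): the state, without advancing time (a new reading comes with each control period).
- imaging.read_camera(name): name is "side" or "top"; returns the picture (400x640x3 uint8, blue, green, red); there is no depth.
- imaging.camera_model(name): a dict with "K" (3x3 intrinsics, pixels), "position" and "orientation" of the camera in the world. Camera axes: x right, y down, z forward; pixel columns grow to the right and rows downward; lengths in m; the calibration is good to about 2 mm. A picture is of the moment at which its call begins. camera_model takes no time and is no camera call.
- robot.close_job(): hands the job in, once; it reports no verdict.
Trained networks look in the newest picture that a camera, given by its name, has taken for a name from the list of things; names that differ only in an ending like _2 or _b are one class to them, and where a whole thing is asked for, a point or a joint stands for the part that bears it (a point fixed in the world has none). Each returns a list of dicts, best first, with "confidence" (0 to 1); they miss things now and then, are a little off and sometimes report something else, mostly with a low value. They report only what shows in the picture. A call takes as long as a camera call. They do not tell look-alikes from the thing itself.
- models.outline_of(camera, thing): "pixels" (400x640 bool, what is visible of it) and "pixel" ([column, row] in pixels, amid what is visible of it).
The state is a dict: "t": time; "q": joint angles; "dq": joint speeds; "joint_torque": joint torques, N m; "tool_pos": TCP position; "orientation": TCP orientation; "force": force on the tool from outside, world axes, zero at the start; "wrist_torque": the same for the moment, N m; "opening": finger opening in m.
Only numpy, scipy, OpenCV 4.12 (cv2) and the standard library are available. Lean on these libraries where they do the work, as an engineer would, in place of code of your own. Each camera call takes 0.05 s, during which the arm holds its last target.

## Working session

There is one attempt and no reset: what is moved stays moved. The work goes in short steps, Python scripts to look and compute and a tool call to move; the robot and the scene stay as the last step left them, time stands still between calls to the robot, and variables do not carry over. Pictures are saved under pics/ and viewed, and the job is handed in when it is done.

Besides the shell and the picture viewer there is one more tool, called after "Call:" as name(argument=value, ...) on one line, values as JSON. carry_out: Moves the arm, as the interface text tells. Its arguments: {"type":"object","properties":{"motion":{"type":"array","items":{"type":"number"}},"squeeze":{"type":"number"}},"required":["motion"]}

```bash
ls; mkdir -p pics
python3 - <<'E'
from plant import robot, imaging, models
import cv2,numpy as np
for c in("side","top"):
    cv2.imwrite(f"pics/{c}0.png",imaging.read_camera(c)); print(c,imaging.camera_model(c))
print(robot.read_state(), robot.tips_ahead)
E
```

```text
pics
side {'K': array([[403.25787695,   0.        , 319.73432863],
       [  0.        , 403.25787695, 200.97945389],
       [  0.        ,   0.        ,   1.        ]]), 'position': array([ 0.44658259, -0.8012147 ,  0.77429042]), 'orientation': array([-2.25613669,  0.14868517, -0.0625958 ])}
top {'K': array([[365.21510101,   0.        , 321.464541  ],
       [  0.        , 365.21510101, 201.93365905],
       [  0.        ,   0.        ,   1.        ]]), 'position': array([ 0.49476533, -0.00443383,  1.19273264]), 'orientation': array([-2.16447727,  2.21834305, -0.05295962])}
{'t': 0.1, 'q': array([ 1.09858378e+00,  1.31077619e-01,  1.48914566e+00, -3.15682545e-05,
        1.52300936e+00, -8.53863734e-02]), 'dq': array([-0.0004235 , -0.00292682, -0.0030398 , -0.00060813,  0.00126284,
        0.00051181]), 'joint_torque': array([-6.22907628e-04, -5.61338353e+01, -4.93096626e+01,  7.69335986e-02,
        2.91252485e-02, -3.57645024e-05]), 'tool_pos': array([0.22608754, 0.55519085, 0.19741075]), 'orientation': array([-1.55099918,  0.30386705, -0.30320219]), 'force': array([-0.24638498, -0.09345248,  0.26526595]), 'wrist_torque': array([0.03706409, 0.08070268, 0.03139834]), 'opening': 0.09266834910832616} 0.019
```

View pics/side0.png

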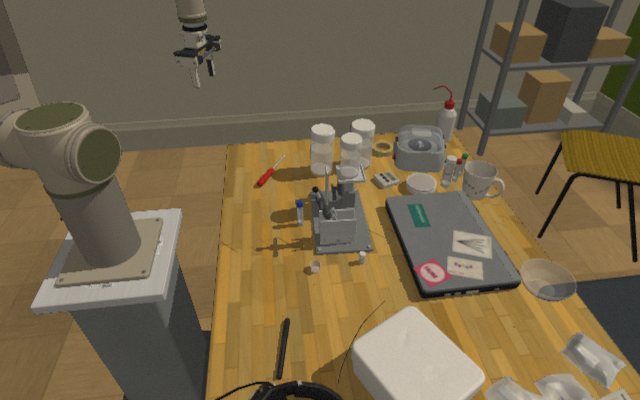

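View pics/top0.png

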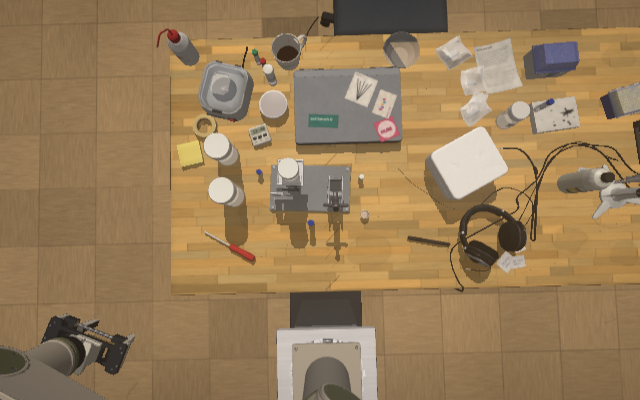

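Side view: lift around (340,220), screwdriver at (270,172). Top view: lift at (310,188), screwdriver with tip (206,232) and handle end (254,260). The marker is at (428,241), and two larger jars stand at (220,150) and (222,190). I'll zoom in and run the networks.

```bash
cat > h.py <<'E'
from plant import robot, imaging, models
import cv2,numpy as np
from scipy.spatial.transform import Rotation as R
from scipy.optimize import least_squares
CM={c:imaging.camera_model(c) for c in("side","top")}
def proj(c,P):
    m=CM[c];Rm=R.from_rotvec(m['orientation']).as_matrix()
    p=(np.atleast_2d(P)-m['position'])@Rm
    return (p[:,:2]/p[:,2:])*[m['K'][0,0],m['K'][1,1]]+m['K'][:2,2]
def ray(c,uv):
    m=CM[c];d=np.linalg.inv(m['K'])@[uv[0],uv[1],1]
    d=R.from_rotvec(m['orientation']).apply(d);return m['position'],d/np.linalg.norm(d)
def onz(c,uv,z):
    o,d=ray(c,uv);return o+d*(z-o[2])/d[2]
def tri(a,b):
    A=[];B=[]
    o1,d1=ray("side",a);o2,d2=ray("top",b)
    M=np.stack([d1,-d2],1);s=np.linalg.lstsq(M,o2-o1,rcond=None)[0]
    p,q=o1+s[0]*d1,o2+s[1]*d2
    return (p+q)/2,np.linalg.norm(p-q)
def crop(img,x0,y0,x1,y1,k,name):
    cv2.imwrite(name,cv2.resize(img[y0:y1,x0:x1],None,fx=k,fy=k,interpolation=cv2.INTER_CUBIC))
E
python3 - <<'E'
from h import *
I={c:imaging.read_camera(c) for c in CM}
crop(I['top'],195,140,385,275,4,'pics/topz.png')
crop(I['side'],240,110,400,290,3.3,'pics/sidez.png')
out={}
for th in ["lift","jar","screwdriver","blue_cap_tube","vial_0","small_pot","black_marker","collar_bar","pawl_tail","platform_top"]:
    for c in CM:
        for r in models.outline_of(c,th)[:4]:
            m=r['pixels'];ys,xs=np.nonzero(m)
            print(th,c,round(r['confidence'],2),np.round(r['pixel'],1),m.sum(),(xs.min(),xs.max(),ys.min(),ys.max()) if len(xs) else'')
E
```

```text
lift side 0.68 [336. 216.] 3903 (np.int64(310), np.int64(372), np.int64(165), np.int64(254))
lift top 0.86 [312.5 190.2] 3357 (np.int64(269), np.int64(350), np.int64(159), np.int64(211))
jar side 0.92 [362.9 134.3] 737 (np.int64(350), np.int64(374), np.int64(118), np.int64(169))
jar side 0.7 [282.8 348.9] 345 (np.int64(276), np.int64(289), np.int64(318), np.int64(378))
jar side 0.63 [351.1 152.4] 923 (np.int64(339), np.int64(361), np.int64(132), np.int64(178))
jar top 0.85 [288.  169.4] 423 (np.int64(277), np.int64(298), np.int64(157), np.int64(181))
jar top 0.84 [220.8 147.1] 839 (np.int64(203), np.int64(238), np.int64(132), np.int64(165))
jar top 0.71 [226.6 191.6] 836 (np.int64(208), np.int64(245), np.int64(177), np.int64(206))
screwdriver side 0.64 [267.2 172.1] 128 (np.int64(258), np.int64(273), np.int64(167), np.int64(184))
screwdriver side 0.61 [349.3 181.2] 320 (np.int64(336), np.int64(365), np.int64(166), np.int64(191))
screwdriver top 0.76 [240.6 249.4] 199 (np.int64(205), np.int64(254), np.int64(231), np.int64(260))
blue_cap_tube side 0.61 [284.1 345.6] 357 (np.int64(276),
[... 639 characters left out ...]
245))
black_marker top 0.59 [311.8 189.2] 3451 (np.int64(269), np.int64(350), np.int64(158), np.int64(211))
collar_bar side 0.55 [320. 208.] 207 (np.int64(315), np.int64(330), np.int64(190), np.int64(218))
pawl_tail side 0.6 [331.4 186.7] 58 (np.int64(331), np.int64(338), np.int64(185), np.int64(197))
pawl_tail side 0.47 [361.8 257.3] 80 (np.int64(359), np.int64(365), np.int64(251), np.int64(263))
pawl_tail top 0.49 [288.  191.2] 70 (np.int64(277), np.int64(298), np.int64(185), np.int64(190))
platform_top side 0.55 [348.4 178.1] 334 (np.int64(336), np.int64(364), np.int64(166), np.int64(192))
platform_top top 0.85 [300.8 176.4] 276 (np.int64(277), np.int64(304), np.int64(159), np.int64(185))
```

View pics/topz.png

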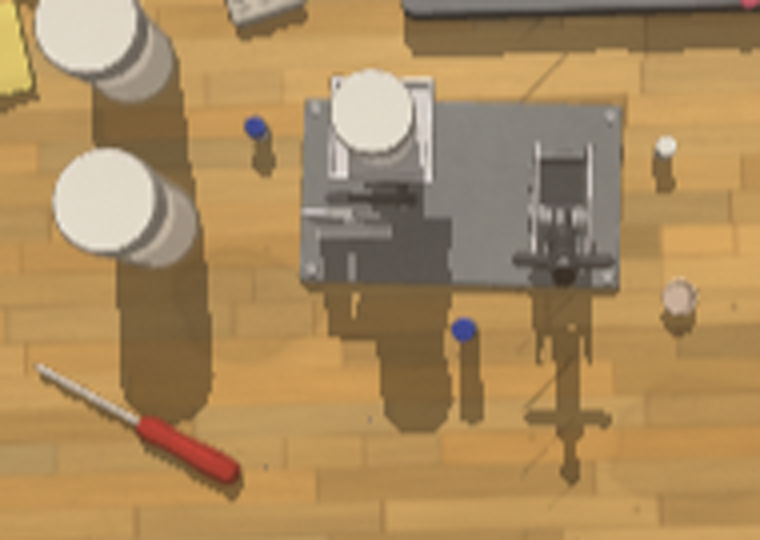

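View pics/sidez.png

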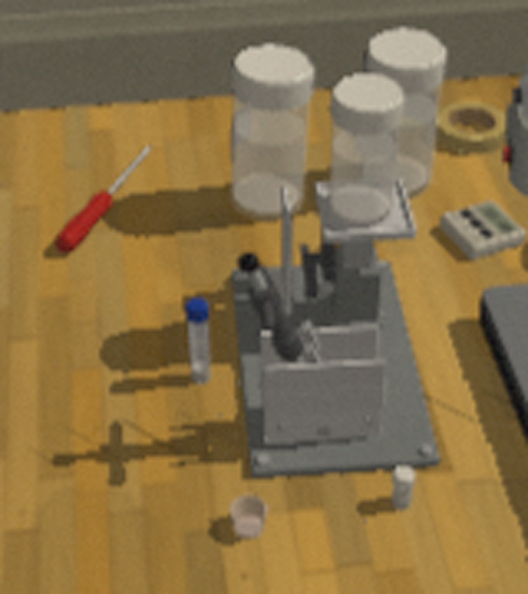

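```bash
cat >> h.py <<'E'
def U(px,x0,y0,k): return (np.array(px,float)+.5)/k-.5+[x0,y0]
def lift2w(p,P): 
    c,s=np.cos(p[2]),np.sin(p[2]);P=np.atleast_2d(P)/1000.
    return np.c_[p[0]+c*P[:,0]-s*P[:,1],p[1]+s*P[:,0]+c*P[:,1],P[:,2]]
E
python3 - <<'E'
from h import *
T=lambda x,y:U([x,y],195,140,4); S=lambda x,y:U([x,y],240,110,3.3)
obs=[("top",[90,130,10],T(305,100)),("top",[90,-130,10],T(622,104)),("top",[-60,130,10],T(302,279)),("top",[-60,-130,10],T(618,286)),
("side",[90,-130,10],S(438,461)),("side",[-60,-130,10],S(250,470)),("side",[90,130,10],S(392,262)),
("side",[-47,-102,92],S(264,364)),("side",[47,-102,92],S(384,362))]
def f(p): return np.concatenate([proj(c,lift2w(p,P))[0]-o for c,P,o in obs])
r=least_squares(f,[0.55,0,0],loss='soft_l1');print(r.x);print(np.round(r.fun.reshape(-1,2),2))
for cc in("top","side"):
    ob=[o for o in obs if o[0]==cc]
    g=least_squares(lambda p:np.concatenate([proj(c,lift2w(p,P))[0]-o for c,P,o in ob]),[.55,0,0]);print(cc,g.x)
p=r.x;np.save('lift.npy',p)
I={c:imaging.read_camera(c) for c in CM}
boxes=[(-60,90,-130,130,0,10),(-14,-10,55,115,10,110),(-14,-10,77,93,24,100),(25,65,35,75,10,70),(-47,47,-102,-98,10,92),(-47,47,-62,-58,10,92),(7,83,17,93,123,127)]
import itertools
for c,(x0,y0,x1,y1),k in(("top",(195,140,385,275),4),("side",(290,150,390,270),5)):
    im=cv2.resize(I[c][y0:y1,x0:x1],None,fx=k,fy=k,interpolation=cv2.INTER_CUBIC)
    for i,b in enumerate(boxes):
        v=np.array(list(itertools.product(b[0:2],b[2:4],b[4:6])));q=(proj(c,lift2w(p,v))-[x0,y0]+.5)*k-.5
        for a in range(8):
            for d in range(a):
                if bin(a^d).count('1')==1: cv2.line(im,tuple(np.int32(q[a])),tuple(np.int32(q[d])),[(0,0,255),(0,255,0),(255,255,0),(255,0,255),(0,255,255),(0,255,255),(255,0,0)][i],1)
    # lever
    L=[[-130*np.sin(.35),-80+s,22+130*np.cos(.35)] for s in(-37,37)]
    q=(proj(c,lift2w(p,np.array(L)))-[x0,y0]+.5)*k-.5
    cv2.line(im,tuple(np.int32(q[0])),tuple(np.int32(q[1])),(0,0,255),1)
    cv2.imwrite(f'pics/fit_{c}.png',im)
E
```

```text
[ 0.59061543  0.03913586 -0.05438248]
[[-0.26 -0.95]
 [ 0.15  0.35]
 [-1.24  0.22]
 [-0.04  0.86]
 [ 0.57 -0.12]
 [-0.05  0.53]
 [-0.29 -0.81]
 [-0.25  1.57]
 [ 0.62  0.14]]
top [ 0.59098788  0.03780964 -0.04235873]
side [ 0.59136019  0.04060396 -0.06547291]
```

View pics/fit_top.png

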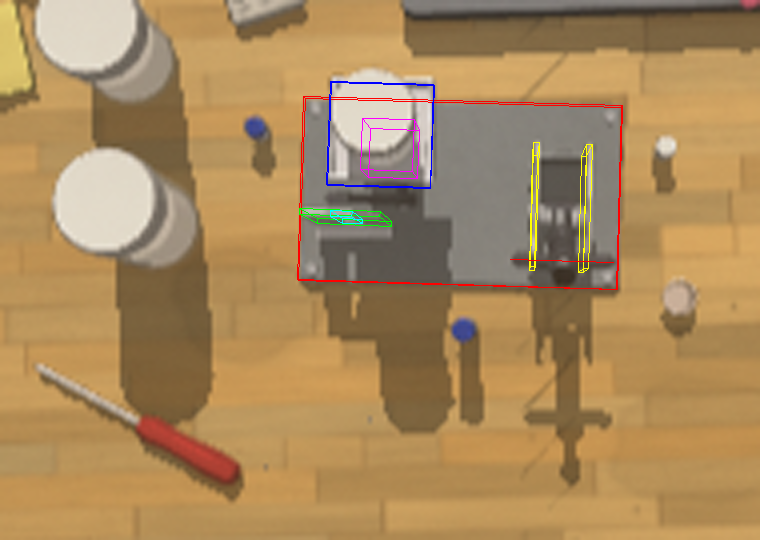

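View pics/fit_side.png

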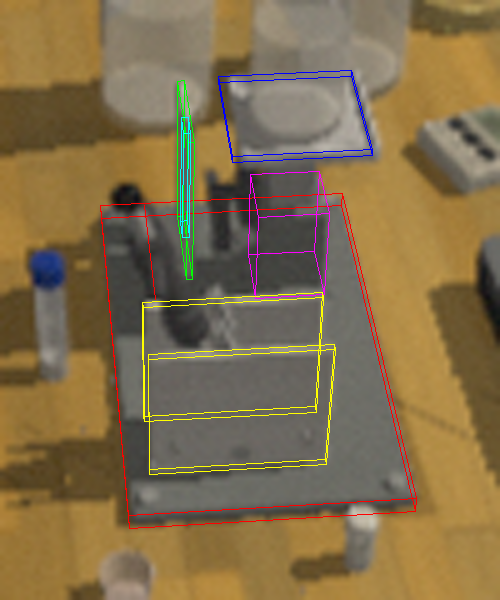

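Run:
```python
from h import *
I={c:imaging.read_camera(c) for c in CM}
crop(I['top'],265,155,355,217,8.5,'pics/tz2.png')
crop(I['side'],305,180,380,260,7.5,'pics/sz2.png')
```

```text
(no output)
```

View pics/tz2.png

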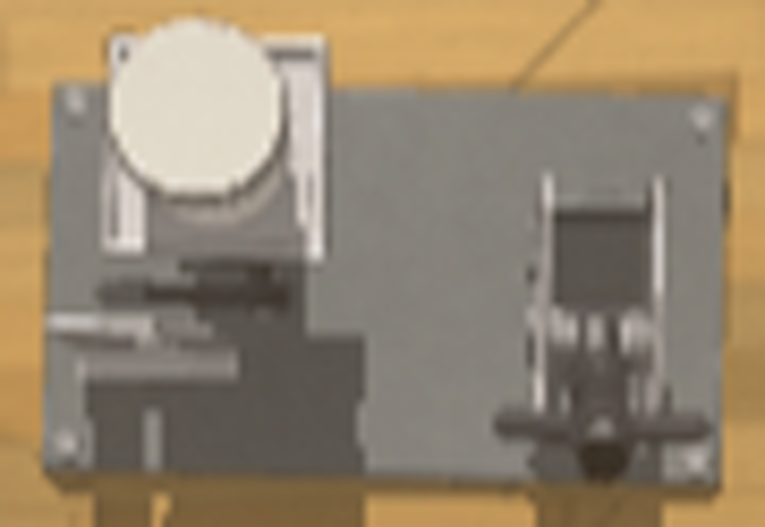

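View pics/sz2.png

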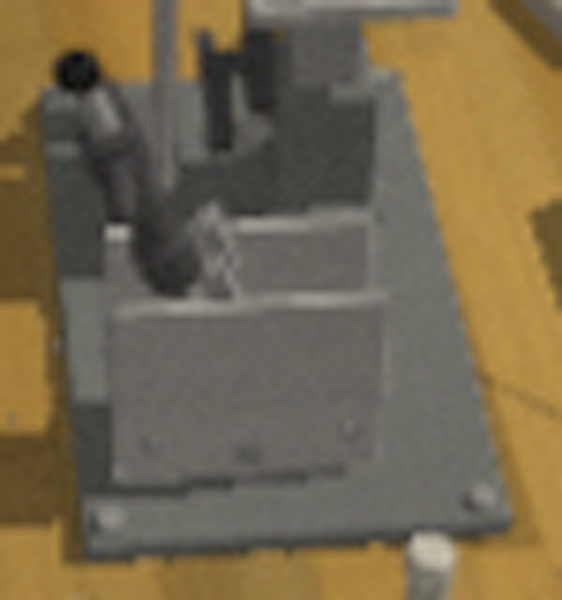

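Run:
```python
from h import *
T=lambda x,y:U([x,y],265,155,8.5); S=lambda x,y:U([x,y],305,180,7.5)
s,c_=np.sin(.35),np.cos(.35)
obs=[("top",[90,130,10],T(54,87)),("top",[90,-130,10],T(726,97)),("top",[-60,130,10],T(45,468)),("top",[-60,-130,10],T(718,485)),
("top",[47,-100,92],T(660,174)),("top",[47,-60,92],T(547,174)),
("top",[83,93,125],T(107,36)),("top",[83,17,125],T(326,38)),("top",[7,93,125],T(104,250)),("top",[7,17,125],T(323,259)),
("top",[-12,115,110],T(47,322)),
("top",[-130*s,-117,22+130*c_],T(710,425)),("top",[-130*s,-43,22+130*c_],T(496,423)),
("side",[90,-130,10],S(512,520)),("side",[-60,-130,10],S(88,546)),("side",[90,130,10],S(399,73)),("side",[-60,130,10],S(40,95)),
("side",[-47,-100,92],S(112,303)),("side",[47,-100,92],S(388,295)),("side",[47,-60,92],S(375,212)),("side",[-47,-102,10],S(112,484)),("side",[47,-102,10],S(372,466))]
pri=lambda q:[q[3]/1,q[4]/1,q[5]/1,q[6]/1]
def f(q):
    return np.concatenate([proj(c,lift2w(q,P))[0]-o+(q[3:5] if c=="top" else q[5:7]) for c,P,o in obs]+[pri(q)])
r=least_squares(f,[0.59,0.04,0,0,0,0,0],loss='soft_l1',f_scale=.6);print(np.round(r.x,4))
for o,e in zip(obs,r.fun[:-4].reshape(-1,2)):print(o[0],o[1],np.round(e,2))
np.save('lift.npy',r.x)
```

```text
[ 0.5916  0.0399 -0.052   0.4392 -0.1511 -0.332  -0.0392]
top [90, 130, 10] [-0.16 -1.47]
top [90, -130, 10] [ 0.44 -0.53]
top [-60, 130, 10] [-0.72 -0.37]
top [-60, -130, 10] [ 0.3  -0.17]
top [47, -100, 92] [-0.08  0.1 ]
top [47, -60, 92] [ 0.01 -0.26]
top [83, 93, 125] [0.36 1.03]
top [83, 17, 125] [0.36 1.47]
top [7, 93, 125] [-0.17  1.52]
top [7, 17, 125] [-0.08  1.16]
top [-12, 115, 110] [-0.41 -0.3 ]
top [np.float64(-44.57671496920867), -117, np.float64(144.11845267015926)] [0.06 0.12]
top [np.float64(-44.57671496920867), -43, np.float64(144.11845267015926)] [-0.51 -0.34]
side [90, -130, 10] [ 0.18 -0.02]
side [-60, -130, 10] [-0.8  -0.02]
side [90, 130, 10] [ 0.2  -1.31]
side [-60, 130, 10] [-0.28 -1.74]
side [-47, -100, 92] [-0.05  0.77]
side [47, -100, 92] [ 0.29 -0.25]
side [47, -60, 92] [-0.25  0.55]
side [-47, -102, 10] [0.18 0.18]
side [47, -102, 10] [0.89 0.48]
```

Run:
```python
from h import *
T=lambda x,y:U([x,y],265,155,8.5); S=lambda x,y:U([x,y],305,180,7.5)
s,c_=np.sin(.35),np.cos(.35)
obs=[("top",[90,130,10],T(54,87)),("top",[90,-130,10],T(726,97)),("top",[-60,130,10],T(45,468)),("top",[-60,-130,10],T(718,485)),
("top",[47,-100,92],T(660,174)),("top",[47,-60,92],T(547,174)),
("top",[-12,115,110],T(47,322)),
("top",[-130*s,-117,22+130*c_],T(710,425)),("top",[-130*s,-43,22+130*c_],T(496,423)),
("side",[90,-130,10],S(512,520)),("side",[-60,-130,10],S(88,546)),("side",[90,130,10],S(399,73)),("side",[-60,130,10],S(40,95)),
("side",[-47,-100,92],S(112,303)),("side",[47,-100,92],S(388,295)),("side",[47,-60,92],S(375,212)),("side",[-47,-102,10],S(112,484)),("side",[47,-102,10],S(372,466))]
pri=lambda q:[q[3]/1,q[4]/1,q[5]/1,q[6]/1]
def f(q):
    return np.concatenate([proj(c,lift2w(q,P))[0]-o+(q[3:5] if c=="top" else q[5:7]) for c,P,o in obs]+[pri(q)])
r=least_squares(f,[0.59,0.04,0,0,0,0,0],loss='soft_l1',f_scale=.6);print(np.round(r.x,4))
np.save('lift.npy',r.x);p=r.x
print('platform', onz('top',T(215,146)-p[3:5],.125), lift2w(p,[45,55,125]))
print('slot',lift2w(p,[-14,85,36]),'bar',lift2w(p,[-44.6,-80,144.1]),'pivot',lift2w(p,[0,-80,22]))
# screwdriver: handle end and tip in both
t1=U([238,472],195,140,4);t2=U([40,368],195,140,4)
s1=U([64,243],240,110,3.3);s2=U([148,149],240,110,3.3)
for n,a,b in(("end",s1,t1),("tip",s2,t2)):
    print(n,tri(a-p[5:7],b-p[3:5]),onz('top',b-p[3:5],.011),onz('side',a-p[5:7],.011))
for n,a,b,z in(("tube",(197,310),(464,330),.078),("vial0",None,(256,128),.032),("vial1",(403,475),(666,147),.032),("pot",(249,503),(680,293),.02)):
    print(n,onz('top',U(b,195,140,4)-p[3:5],z), onz('side',U(a,240,110,3.3)-p[5:7],z) if a else '')
```

```text
[ 0.5908  0.0397 -0.0491  0.4595 -0.0695 -0.1242 -0.0792]
platform [0.64331984 0.09279143 0.125     ] [[0.63844061 0.09247449 0.125     ]]
slot [[0.58098344 0.12533287 0.036     ]] bar [[ 0.54232547 -0.03796722  0.1441    ]] pivot [[ 0.58687176 -0.04015528  0.022     ]]
end (array([0.38451671, 0.2226524 , 0.01612142]), np.float64(0.00020329744565206157)) [0.38413937 0.22363794 0.011     ] [0.38399479 0.22958277 0.011     ]
tip (array([0.47249444, 0.38255019, 0.01090843]), np.float64(0.0021263035095639856)) [0.47143408 0.38257999 0.011     ] [0.47355136 0.38230365 0.011     ]
tube [0.49378381 0.03678339 0.078     ] [0.49595107 0.03287515 0.078     ]
vial0 [0.6591381  0.20121924 0.032     ] 
vial1 [ 0.63561408 -0.12605303  0.032     ] [ 0.63609318 -0.12708704  0.032     ]
pot [ 0.51912753 -0.1349781   0.02      ] [ 0.51841531 -0.12874923  0.02      ]
```

```bash
cat >> h.py <<'E'
def yawR(th):  # tool x horizontal at heading th, tool y down
    x=np.array([np.cos(th),np.sin(th),0]);y=np.array([0,0,-1.]);return R.from_matrix(np.stack([x,y,np.cross(x,y)],1))
def plan(pos,rot,n,grip,st=None,dig=4,frac=None):
    """print n rows from the current state toward pose (equal fractions)"""
    st=st or robot.read_state();p=np.array(st['tool_pos']);r=R.from_rotvec(st['orientation'])
    pos=np.array(pos);tot=(r.inv()*rot).as_rotvec();out=[]
    for i in range(n):
        a=(i)/n; rc=r*R.from_rotvec(tot*a)
        d=rc.inv().apply((pos-p)/n); out+=list(np.round(d,dig))+list(np.round(np.degrees(tot/n),2))+[grip]
    print('rows',[float(v) for v in out]); return out
def st():
    s=robot.read_state();r=R.from_rotvec(s['orientation'])
    x=r.apply([1,0,0]);print('t',round(s['t'],2),'pos',np.round(s['tool_pos'],4),'xhead',round(np.degrees(np.arctan2(x[1],x[0])),2),'ydir',np.round(r.apply([0,1,0]),3),'F',np.round(s['force'],1),'open',round(s['opening'],4),'q',np.round(s['q'],2));return s
E
python3 - <<'E'
from h import *
s=st()
# refine screwdriver with outline
o=models.outline_of('top','screwdriver')[0];ys,xs=np.nonzero(o['pixels']);p=np.load('lift.npy')
pts=np.array([onz('top',np.array([u,v])-p[3:5],.011)[:2] for u,v in zip(xs,ys)])
m=pts.mean(0);w=np.linalg.svd(pts-m)[2][0];t=(pts-m)@w;print(m,w,np.degrees(np.arctan2(w[1],w[0])),t.min(),t.max(),m+w*(t.min()+t.max())/2)
E
```

```text
t 1.4 pos [0.2263 0.5557 0.1983] xhead -22.16 ydir [-0. -0. -1.] F [ 0.9  0.2 -0.9] open 0.0929 q [ 1.1   0.13  1.49  0.    1.52 -0.09]
[0.40580044 0.26585736] [-0.4839918  -0.87507253] -118.94643914085839 -0.046395363582402344 0.044781688803918085 [0.40619095 0.2665634 ]
```

Run:
```python
from h import *
p=np.load('lift.npy')
print('bigjar base',onz('side',U([268,193],240,110,3.3)-p[5:7],0),tri(U([272,65],240,110,3.3)-p[5:7],U([107,200],195,140,4)-p[3:5]))
print('mid jar',onz('side',U([405,175],240,110,3.3),0))
plan([.405,.264,.12],yawR(np.radians(61.1)),10,1)
```

```text
bigjar base [0.58959891 0.30111456 0.        ] (array([0.59237492, 0.28677309, 0.15467623]), np.float64(0.000729119429007985))
mid jar [0.73364568 0.31446894 0.        ]
rows [0.0276, 0.0078, -0.0203, 0.0, -8.33, -0.0, 1.0, 0.0243, 0.0078, -0.024, 0.0, -8.33, -0.0, 1.0, 0.0206, 0.0078, -0.0273, 0.0, -8.33, -0.0, 1.0, 0.0164, 0.0078, -0.03, 0.0, -8.33, -0.0, 1.0, 0.0119, 0.0078, -0.0321, 0.0, -8.33, -0.0, 1.0, 0.0071, 0.0078, -0.0335, 0.0, -8.33, -0.0, 1.0, 0.0022, 0.0078, -0.0341, 0.0, -8.33, -0.0, 1.0, -0.0028, 0.0078, -0.0341, 0.0, -8.33, -0.0, 1.0, -0.0077, 0.0078, -0.0333, 0.0, -8.33, -0.0, 1.0, -0.0124, 0.0078, -0.0319, 0.0, -8.33, -0.0, 1.0]
```

Call:
carry_out(motion=[0.028,0.008,-0.02,0,-8.3,0,1,0.024,0.008,-0.024,0,-8.3,0,1,0.021,0.008,-0.027,0,-8.3,0,1,0.016,0.008,-0.03,0,-8.3,0,1,0.012,0.008,-0.032,0,-8.3,0,1])

```text
t: 1.95
tool_pos: [0.3174, 0.4106, 0.1583]
orientation: [-1.548, -0.285, 0.282]
force: [0.4, 0.6, -0.2]
opening: 0.0931
```

Call:
carry_out(motion=[0.007,0.008,-0.0335,0,-8.3,0,1,0.002,0.008,-0.034,0,-8.3,0,1,-0.003,0.008,-0.034,0,-8.3,0,1,-0.008,0.008,-0.033,0,-8.3,0,1,-0.012,0.008,-0.032,0,-8.3,0,1])

```text
t: 2.45
tool_pos: [0.4129, 0.263, 0.1175]
orientation: [-1.391, -0.865, 0.855]
force: [0.5, 0.9, 0.4]
opening: 0.093
```

Run:
```python
from h import *
s=st();plan([.405,.264,.06],yawR(np.radians(61.1)),5,.0)
I=imaging.read_camera('top');crop(I,180,190,320,280,5,'pics/t2.png')
I=imaging.read_camera('side');crop(I,200,100,360,220,4.5,'pics/s2.png')
```

```text
t 2.45 pos [0.4129 0.263  0.1175] xhead 63.36 ydir [ 0.004  0.006 -1.   ] F [0.5 0.9 0.4] open 0.093 q [ 0.46 -0.13  1.89  0.    1.37 -2.22]
rows [-0.0006, 0.0115, 0.0015, 0.01, 0.45, 0.08, 0.0, -0.0006, 0.0115, 0.0015, 0.01, 0.45, 0.08, 0.0, -0.0006, 0.0115, 0.0015, 0.01, 0.45, 0.08, 0.0, -0.0006, 0.0115, 0.0015, 0.01, 0.45, 0.08, 0.0, -0.0006, 0.0115, 0.0015, 0.01, 0.45, 0.08, 0.0]
```

View pics/t2.png

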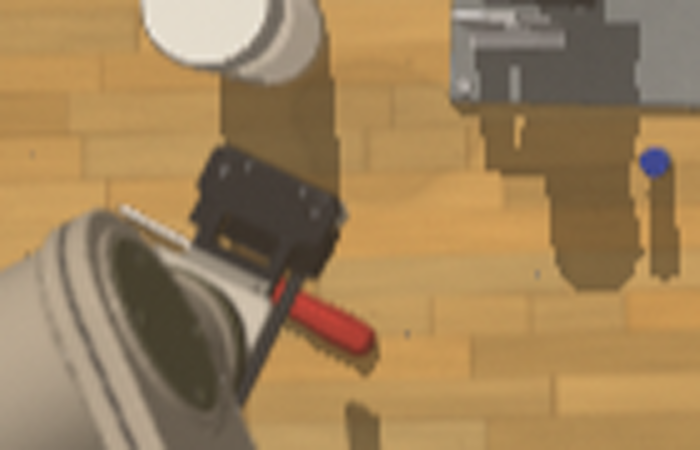

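View pics/s2.png

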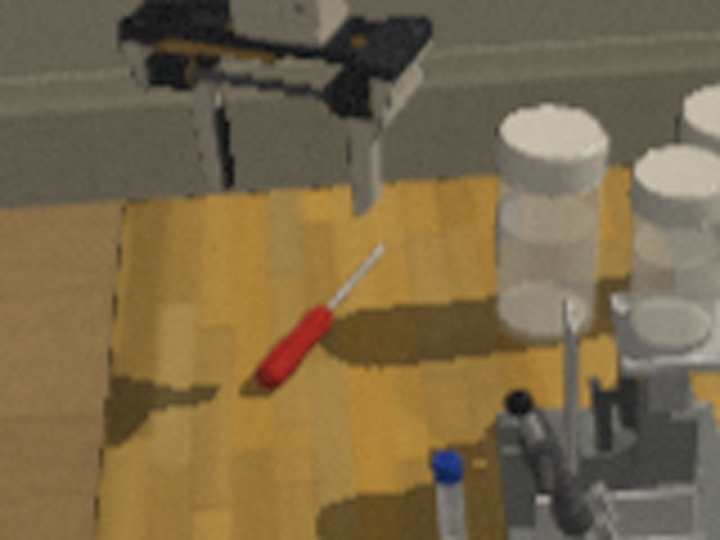

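Call:
carry_out(motion=[-0.001,0.012,0.0015,0,0.5,0,0.2,-0.001,0.012,0.0015,0,0.5,0,0.2,-0.001,0.012,0.0015,0,0.5,0.1,0.2,-0.001,0.011,0.0015,0,0.5,0.1,0.2,0,0.01,0.0015,0,0.4,0.1,0.2])

```text
t: 3.05
tool_pos: [0.4039, 0.2634, 0.0561]
orientation: [-1.411, -0.82, 0.817]
force: [0.3, 0.8, -1.1]
opening: 0.0585
```

Run:
```python
from h import *
s=st();plan([.405,.264,.023],yawR(np.radians(61.1)),5,.2)
I=imaging.read_camera('side');crop(I,220,110,340,220,5,'pics/s3.png')
p=np.load('lift.npy')
for k in (0.,.012,.05): print(k,proj('side',s['tool_pos']+np.array([0,0,-k])))
```

```text
t 3.05 pos [0.4039 0.2634 0.0561] xhead 60.24 ydir [ 0.001  0.001 -1.   ] F [ 0.3  0.8 -1.1] open 0.0585 q [ 0.47 -0.07  1.96 -0.    1.25 -2.15]
rows [0.0002, 0.0066, -0.0001, 0.01, -0.17, 0.01, 0.2, 0.0002, 0.0066, -0.0001, 0.01, -0.17, 0.01, 0.2, 0.0002, 0.0066, -0.0001, 0.01, -0.17, 0.01, 0.2, 0.0002, 0.0066, -0.0001, 0.01, -0.17, 0.01, 0.2, 0.0002, 0.0066, -0.0001, 0.01, -0.17, 0.01, 0.2]
0.0 [[263.92670951 164.95043165]]
0.012 [[264.2814016  168.09330915]]
0.05 [[265.37710527 177.80218763]]
```

View pics/s3.png

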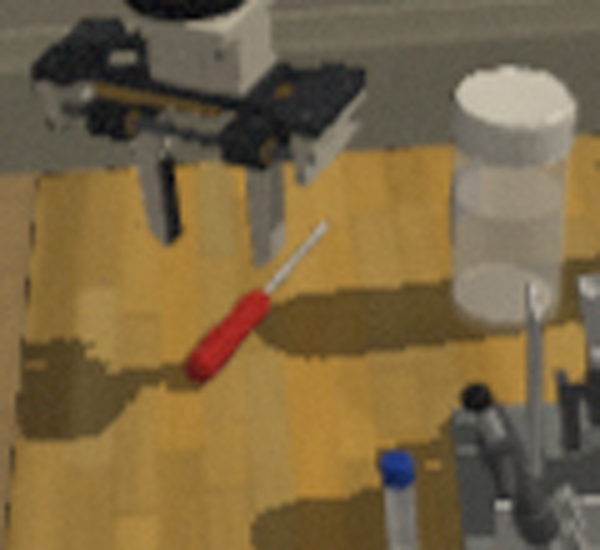

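Side view: the handle middle at (266,177) matches the point below the TCP. Descend and grip.

Call:
carry_out(motion=[0,0.007,0,0,-0.2,0,0.2,0,0.007,0,0,-0.2,0,0.2,0,0.007,0,0,-0.2,0,0.2,0,0.007,0,0,-0.2,0,0.2,0,0.005,0,0,-0.2,0,0.2])

```text
t: 3.6
tool_pos: [0.4025, 0.2639, 0.0187]
orientation: [-1.405, -0.833, 0.834]
force: [-0.5, -0.6, 1.3]
opening: 0.0557
```

Call:
carry_out(motion=[0,0,0,0,0,0,-1,0,0,0,0,0,0,-1,0,0,0,0,0,0,-1,0,0,0,0,0,0,-1,0,0,0,0,0,0,-1], squeeze=40)

```text
t: 4.1
tool_pos: [0.4029, 0.2638, 0.0188]
orientation: [-1.405, -0.833, 0.834]
force: [0.3, -1.2, 0.6]
opening: 0.0202
```

Run:
```python
from h import *
s=st()
I=imaging.read_camera('side');crop(I,220,110,340,220,5,'pics/s4.png')
```

```text
t 4.1 pos [0.4029 0.2638 0.0188] xhead 61.35 ydir [-0. -0. -1.] F [ 0.3 -1.2  0.6] open 0.0202 q [ 0.47 -0.02  1.99  0.    1.17 -2.17]
```

View pics/s4.png

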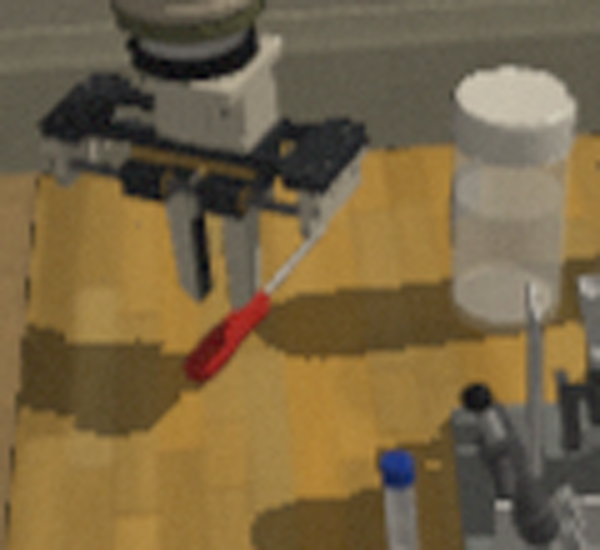

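Run:
```python
from h import *
s=st()
for z in (.1175,.0985):print(z,proj('side',[.4129,.263,z]))
print(proj('side',[.4029,.2638,0]),proj('side',[.4029,.2638,.0188]))
print(onz('side',[264,170],0))
I=imaging.read_camera('side');crop(I,235,130,305,195,10,'pics/s5.png')
I=imaging.read_camera('top');crop(I,195,205,275,265,9,'pics/t5.png')
```

```text
t 4.15 pos [0.4029 0.2639 0.0188] xhead 61.35 ydir [-0.  0. -1.] F [-0.2 -0.1 -0.2] open 0.0166 q [ 0.47 -0.02  1.99  0.    1.17 -2.17]
0.1175 [[265.03045835 148.12321851]]
0.0985 [[265.59671302 153.39977083]]
[[265.25124962 179.29101817]] [[264.71483985 174.56207335]]
[0.40007943 0.31674889 0.        ]
```

View pics/s5.png

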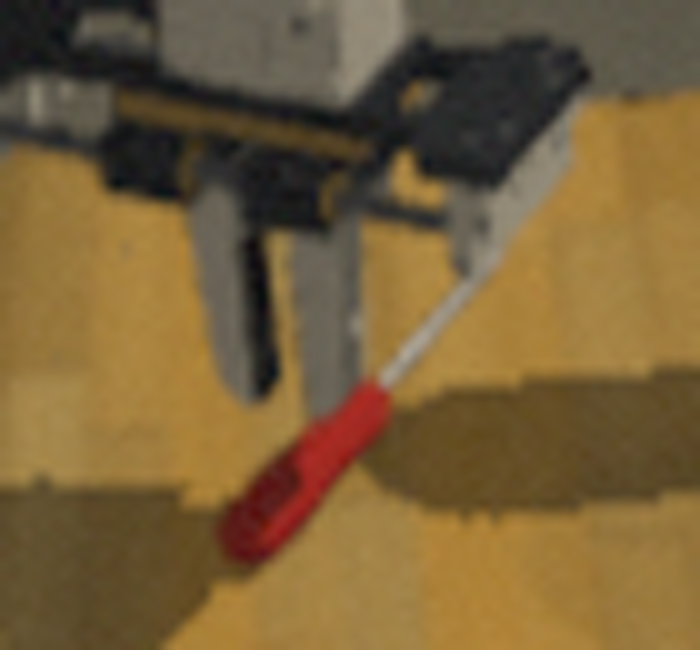

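View pics/t5.png

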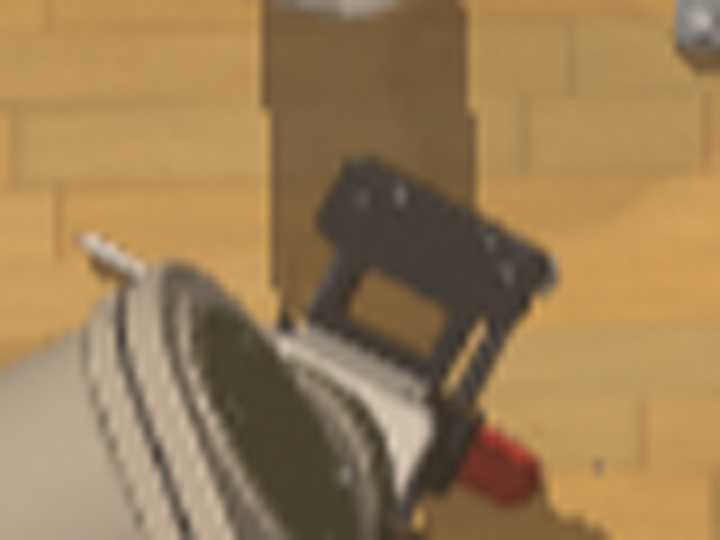

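Run:
```python
from h import *
p=np.load('lift.npy');s=st()
for z in(.08,.1,.13):print(z,[np.round(onz('top',U(a,195,205,9)-p[3:5],z),4) for a in((352,158),(552,265))])
d=np.radians(61.35-90);c=np.array(s['tool_pos'])[:2]+.094*np.array([np.cos(d),np.sin(d)]);x=np.array([-np.sin(d),np.cos(d)])
print('expected corners',c+.0375*x,c-.0375*x)
print('robot base check')
print(np.round(proj('top',[0,0,0]),1))
# upper gripper corners in side
```

```text
t 4.25 pos [0.4028 0.2638 0.0186] xhead 61.35 ydir [-0.001 -0.    -1.   ] F [ 0.6 -0.4  0.1] open 0.0082 q [ 0.47 -0.02  1.99  0.    1.17 -2.17]
0.08 [array([0.4996, 0.2711, 0.08  ]), array([0.4618, 0.2039, 0.08  ])]
0.1 [array([0.4995, 0.2662, 0.1   ]), array([0.4624, 0.2002, 0.1   ])]
0.13 [array([0.4993, 0.2588, 0.13  ]), array([0.4633, 0.1946, 0.13  ])]
expected corners [0.50322614 0.25161844] [0.4672668  0.18580107]
robot base check
[[326.1 376.9]]
```

Run:
```python
from h import *
p=np.load('lift.npy')
T=lambda a:U(a,195,205,9)-p[3:5];S=lambda a:U(a,235,130,10)-p[5:7]
print(tri(S((588,72)),T((352,158))));print(tri(S((497,187)),T((552,265))))
```

```text
(array([0.49998881, 0.25225166, 0.15612001]), np.float64(0.0015334506077800635))
(array([0.46694935, 0.1891872 , 0.15787052]), np.float64(0.005670775858777348))
```

Call:
carry_out(motion=[0,0,0,0,0,0,0.0,0,0,0,0,0,0,0.0,0,0,0,0,0,0,0.0,0,0,0,0,0,0,0.0,0,0,0,0,0,0,0.0])

```text
t: 4.75
tool_pos: [0.4028, 0.2638, 0.0188]
orientation: [-1.405, -0.833, 0.834]
force: [0.5, -0.3, -0.8]
opening: 0.0429
```

Run:
```python
from h import *
st()
I=imaging.read_camera('side');crop(I,235,130,305,195,10,'pics/s6.png')
```

```text
t 4.75 pos [0.4028 0.2638 0.0188] xhead 61.35 ydir [-0. -0. -1.] F [ 0.5 -0.3 -0.8] open 0.0429 q [ 0.47 -0.02  1.99  0.    1.17 -2.17]
```

View pics/s6.png

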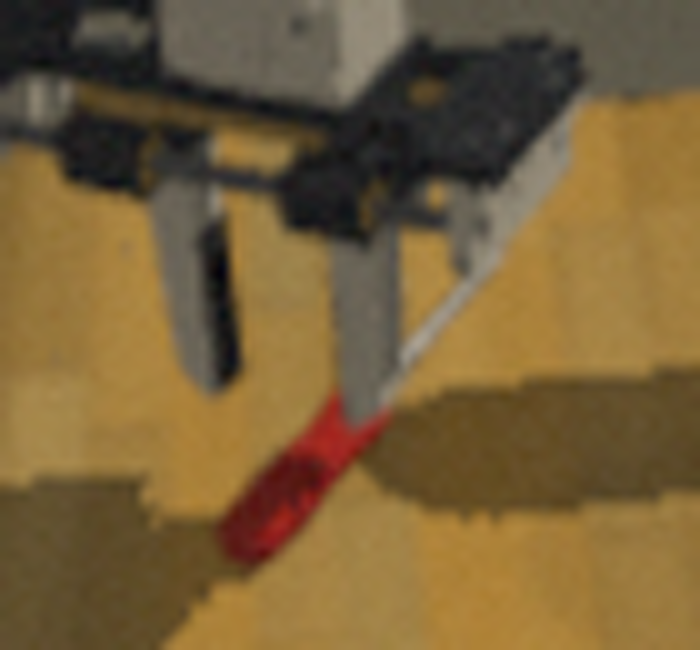

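Call:
carry_out(motion=[0,0.005,0,0,0,0,0.2,0,0.005,0,0,0,0,0.2,0,0.005,0,0,0,0,0.2,0,0.003,0,0,0,0,0.2,0,0,0,0,0,0,0.2])

```text
t: 5.3
tool_pos: [0.4024, 0.2636, -0.0014]
orientation: [-1.405, -0.833, 0.834]
force: [-0.3, -0.4, 0.8]
opening: 0.056
```

Run:
```python
from h import *
st()
I=imaging.read_camera('side');crop(I,235,130,305,195,10,'pics/s7.png')
```

```text
t 5.3 pos [ 0.4024  0.2636 -0.0014] xhead 61.35 ydir [-0.001 -0.001 -1.   ] F [-0.3 -0.4  0.8] open 0.056 q [ 0.47  0.01  2.    0.    1.13 -2.17]
```

View pics/s7.png

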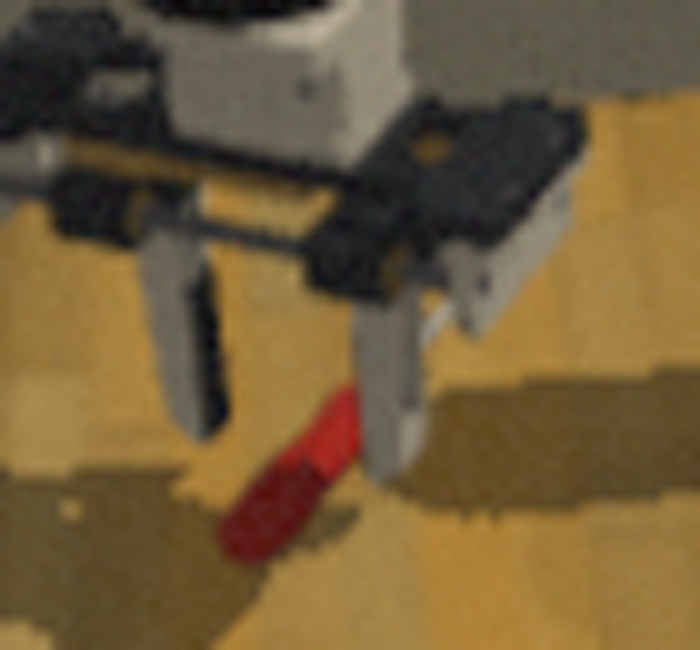

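Call:
carry_out(motion=[0,0.003,0,0,0,0,0.2,0,0.003,0,0,0,0,0.2,0,0.002,0,0,0,0,0.2,0,0.001,0,0,0,0,0.2,0,0,0,0,0,0,0.2])

```text
t: 5.85
tool_pos: [0.4027, 0.2638, -0.0107]
orientation: [-1.405, -0.833, 0.834]
force: [0.7, -0.3, 0.5]
opening: 0.0559
```

Call:
carry_out(motion=[0,0.002,0,0,0,0,0.2,0,0,0,0,0,0,0.2,0,0,0,0,0,0,0.2,0,0,0,0,0,0,0.2,0,0,0,0,0,0,0.2])

```text
t: 6.35
tool_pos: [0.403, 0.2639, -0.0126]
orientation: [-1.405, -0.834, 0.833]
force: [0.5, 0.3, 0.6]
opening: 0.0558
```

Run:
```python
from h import *
st()
I=imaging.read_camera('side');crop(I,235,130,305,195,10,'pics/s8.png')
```

```text
t 6.35 pos [ 0.403   0.2639 -0.0126] xhead 61.35 ydir [ 0.  0. -1.] F [0.5 0.3 0.6] open 0.0558 q [ 0.47  0.03  2.    0.    1.11 -2.17]
```

View pics/s8.png

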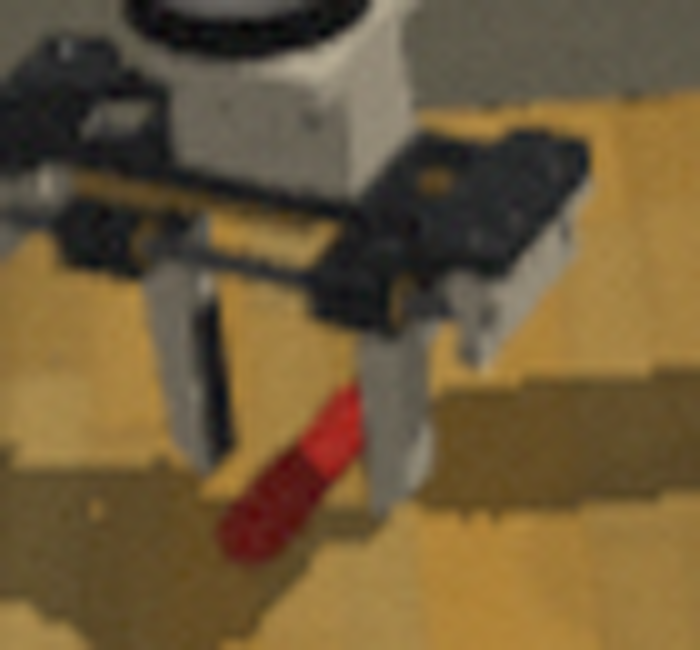

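Call:
carry_out(motion=[0,0,0,0,0,0,-1,0,0,0,0,0,0,-1,0,0,0,0,0,0,-1,0,0,0,0,0,0,-1,0,0,0,0,0,0,-1], squeeze=40)

```text
t: 6.9
tool_pos: [0.4031, 0.264, -0.0124]
orientation: [-1.405, -0.834, 0.833]
force: [-0.1, -0.2, -0.5]
opening: 0.0226
```

Call:
carry_out(motion=[0,0,0,0,0,0,-1,0,0,0,0,0,0,-1,0,-0.005,0,0,0,0,-1,0,-0.01,0,0,0,0,-1,0,-0.01,0,0,0,0,-1])

```text
t: 7.4
tool_pos: [0.4016, 0.2632, 0.0126]
orientation: [-1.405, -0.831, 0.836]
force: [-1.3, 0.0, -1.5]
opening: 0.0226
```

Run:
```python
from h import *
st()
I=imaging.read_camera('side');crop(I,235,130,305,195,10,'pics/s9.png')
```

```text
t 7.4 pos [0.4016 0.2632 0.0126] xhead 61.35 ydir [-0.003 -0.001 -1.   ] F [-1.3  0.  -1.5] open 0.0226 q [ 0.47 -0.01  1.99  0.    1.16 -2.17]
```

View pics/s9.png

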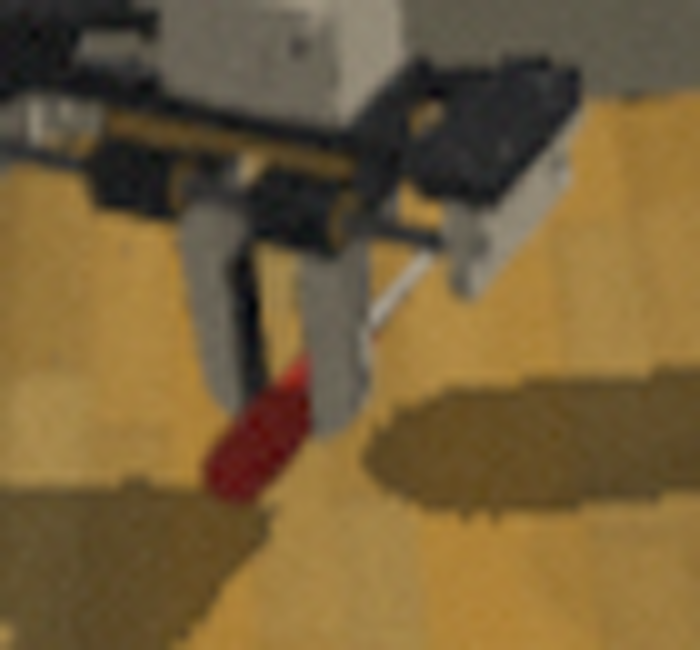

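Run:
```python
from h import *
p=np.load('lift.npy');print(lift2w(p,[[-185,85,0],[-110,85,0]]))
s=robot.read_state()
plan([.40,.150,.05],yawR(np.radians(45)),5,-1)
s['tool_pos']=np.array([.40,.150,.05]);s['orientation']=yawR(np.radians(45)).as_rotvec()
plan([.408,.134,.0415],yawR(np.radians(-2.8)),6,-1,st=s)
```

```text
[[0.41018935 0.13372205 0.        ]
 [0.48509904 0.13004259 0.        ]]
rows [-0.0203, -0.0071, -0.0104, -0.0, 3.27, -0.01, -1.0, -0.0196, -0.0071, -0.0116, -0.0, 3.27, -0.01, -1.0, -0.0189, -0.0071, -0.0127, -0.0, 3.27, -0.01, -1.0, -0.0182, -0.0071, -0.0137, -0.0, 3.27, -0.01, -1.0, -0.0174, -0.0071, -0.0147, -0.0, 3.27, -0.01, -1.0]
rows [-0.0009, 0.0014, -0.0028, -0.0, 7.97, -0.0, -1.0, -0.0005, 0.0014, -0.0029, -0.0, 7.97, -0.0, -1.0, -0.0001, 0.0014, -0.003, -0.0, 7.97, -0.0, -1.0, 0.0003, 0.0014, -0.003, -0.0, 7.97, -0.0, -1.0, 0.0007, 0.0014, -0.0029, -0.0, 7.97, -0.0, -1.0, 0.0011, 0.0014, -0.0028, -0.0, 7.97, -0.0, -1.0]
```

Call:
carry_out(motion=[-0.02,-0.007,-0.01,0,3.3,0,-1,-0.02,-0.007,-0.012,0,3.3,0,-1,-0.019,-0.007,-0.013,0,3.3,0,-1,-0.018,-0.007,-0.014,0,3.3,0,-1,-0.017,-0.007,-0.015,0,3.3,0,-1])

```text
t: 7.95
tool_pos: [0.4022, 0.1492, 0.0545]
orientation: [-1.484, -0.612, 0.604]
force: [-0.4, -0.0, -0.8]
opening: 0.0232
```

Call:
carry_out(motion=[-0.001,0.001,-0.003,0,8,0,-1,0,0.001,-0.003,0,8,0,-1,0,0.001,-0.003,0,8,0,-1,0,0.001,-0.003,0,8,0,-1,0.001,0.001,-0.003,0,8,0,-1])

```text
t: 8.45
tool_pos: [0.4129, 0.1329, 0.0549]
orientation: [-1.567, -0.05, 0.028]
force: [0.8, 0.6, -0.7]
opening: 0.0231
```

Run:
```python
from h import *
st();plan([.408,.134,.0315],yawR(np.radians(-2.8)),5,-1)
I=imaging.read_camera('top');crop(I,220,180,340,270,6,'pics/t10.png')
I=imaging.read_camera('side');crop(I,235,130,365,230,6,'pics/s10.png')
```

```text
t 8.45 pos [0.4129 0.1329 0.0549] xhead 2.83 ydir [ 0.014  0.004 -1.   ] F [ 0.8  0.6 -0.7] open 0.0231 q [ 0.19 -0.23  2.11  0.    1.25 -1.43]
rows [-0.001, 0.0047, 0.0002, -0.04, 1.13, 0.16, -1.0, -0.001, 0.0047, 0.0002, -0.04, 1.13, 0.16, -1.0, -0.001, 0.0047, 0.0002, -0.04, 1.13, 0.16, -1.0, -0.001, 0.0047, 0.0002, -0.04, 1.13, 0.16, -1.0, -0.001, 0.0047, 0.0002, -0.04, 1.13, 0.16, -1.0]
```

View pics/t10.png

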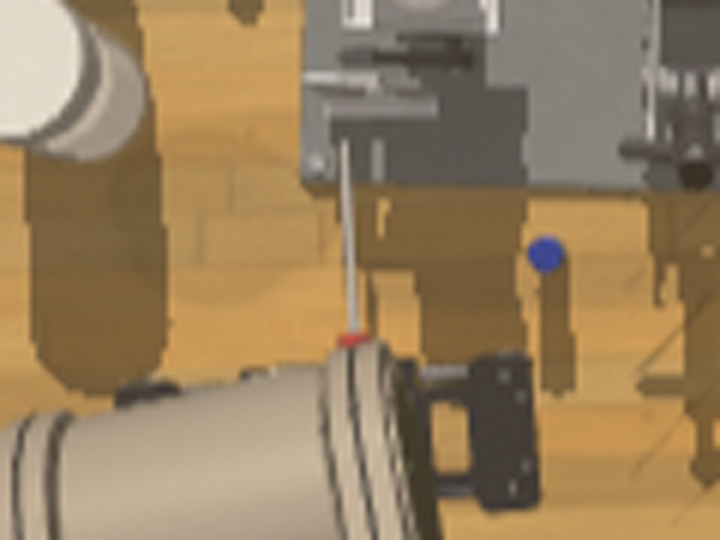

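View pics/s10.png

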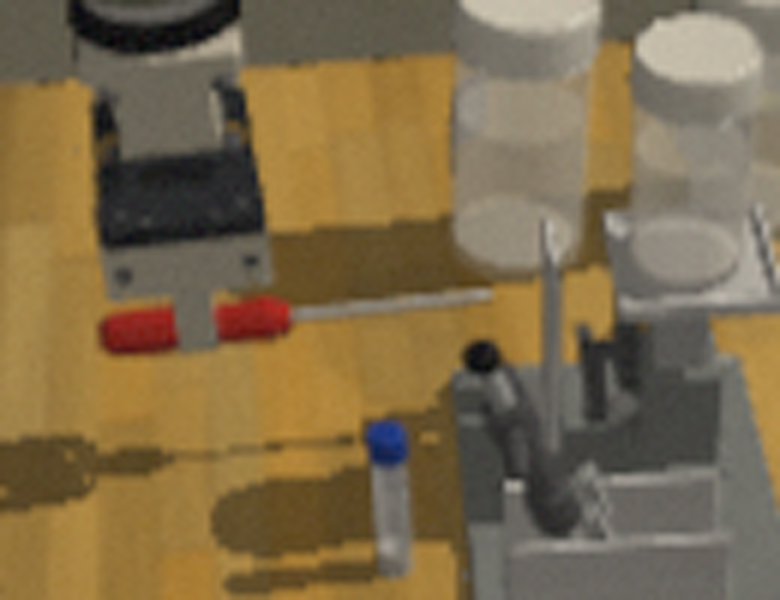

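```bash
cat >> h.py <<'E'
def w2lift(P):
    p=np.load('lift.npy');d=np.array(P)[:2]-p[:2];c,s=np.cos(p[2]),np.sin(p[2])
    return np.round([1000*(c*d[0]+s*d[1]),1000*(-s*d[0]+c*d[1]),1000*P[2]],1)
E
python3 - <<'E'
from h import *
p=np.load('lift.npy');s=st()
T=lambda a:U(a,220,180,6)-p[3:5];S=lambda a:U(a,235,130,6)-p[5:7]
tip,e=tri(S((491,294)),T((345,140)));print('tip',tip,e,w2lift(tip))
b,e=tri(S((290,314)),T((353,333)));print('base',b,e,w2lift(b))
d=tip-b;print(np.linalg.norm(d),np.degrees(np.arctan2(d[1],d[0])),np.degrees(np.arcsin(d[2]/np.linalg.norm(d))))
print(np.linalg.norm((tip-s['tool_pos'])[:2]))
E
```

```text
t 8.55 pos [0.4129 0.1329 0.0548] xhead 3.02 ydir [ 0.014  0.003 -1.   ] F [ 0.3 -0.8 -0.8] open 0.0229 q [ 0.19 -0.23  2.11  0.    1.25 -1.43]
tip [0.55506829 0.13787839 0.07904284] 0.000386715006134493 [-40.5  96.3  79. ]
base [0.4573121  0.13561892 0.07857811] 0.0009814332637825731 [-138.    89.2   78.6]
0.09778339739157271 1.3240586605279496 0.27230969668823096
0.1422320332725791
```

Call:
carry_out(motion=[-0.001,0.009,0,0,1.1,0.1,-1,-0.001,0.009,0,0,1.1,0.1,-1,-0.001,0.009,0,0,1.1,0.2,-1,-0.001,0.009,0.001,0,1.1,0.2,-1,-0.001,0.008,0.001,0,1,0.2,-1])

```text
t: 9.05
tool_pos: [0.4086, 0.1356, 0.0085]
orientation: [-1.567, 0.028, -0.03]
force: [-0.4, 0.6, -1.7]
opening: 0.0231
```

Run:
```python
from h import *
s=st();plan([.408,.135,.0108],yawR(np.radians(-2.3)),5,-1)
I=imaging.read_camera('top');crop(I,220,180,340,270,6,'pics/t11.png')
I=imaging.read_camera('side');crop(I,235,130,365,230,6,'pics/s11.png')
```

```text
t 9.05 pos [0.4086 0.1356 0.0085] xhead -2.11 ydir [ 0.001  0.004 -1.   ] F [-0.4  0.6 -1.7] open 0.0231 q [ 0.2  -0.15  2.13  0.    1.16 -1.34]
rows [-0.0001, -0.0005, -0.0001, -0.05, 0.04, 0.01, -1.0, -0.0001, -0.0005, -0.0001, -0.05, 0.04, 0.01, -1.0, -0.0001, -0.0005, -0.0001, -0.05, 0.04, 0.01, -1.0, -0.0001, -0.0005, -0.0001, -0.05, 0.04, 0.01, -1.0, -0.0001, -0.0005, -0.0001, -0.05, 0.04, 0.01, -1.0]
```

View pics/t11.png

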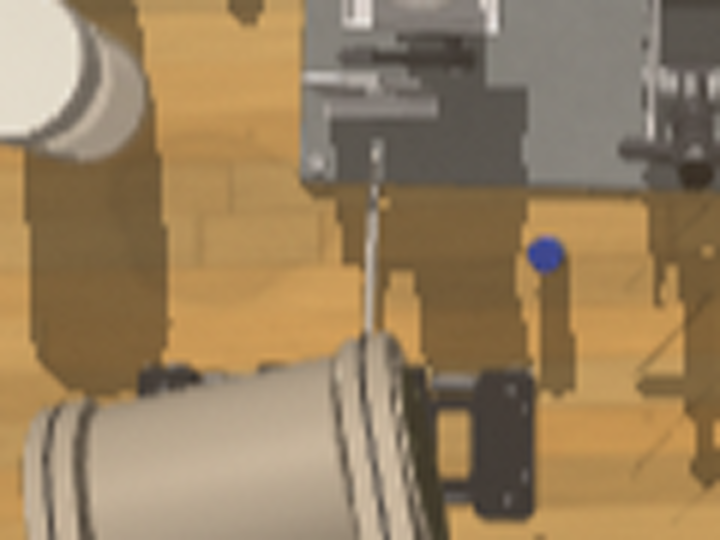

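View pics/s11.png

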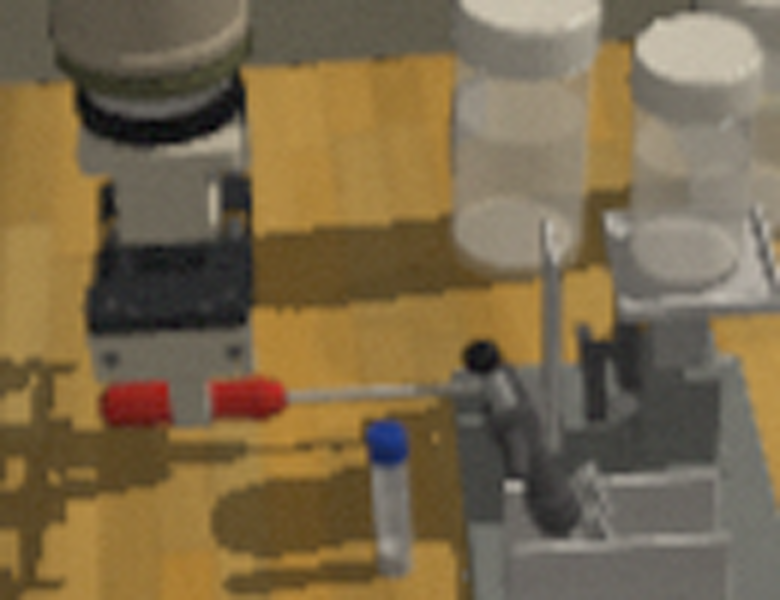

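Run:
```python
from h import *
p=np.load('lift.npy')
T=lambda a:U(a,220,180,6)-p[3:5]
t=onz('top',T((376,140)),.033);b=onz('top',T((370,332)),.033);print(w2lift(t),w2lift(b),np.degrees(np.arctan2(*(t-b)[1::-1])))
# projected slot & guard edges in this crop
for P in([-14,85,36],[-14,77,24],[-14,93,24],[-14,77,100],[-14,93,100],[-14,55,110],[-14,115,110],[-10,55,10],[-10,115,10]):
    print(P,np.round((proj('top',lift2w(p,P))[0]+p[3:5]-[220,180]+.5)*6-.5,0))
```

```text
[-38.1  85.8  33. ] [-139.6   85.9   33. ] -2.854184740709363
[-14, 85, 36] [378.  94.]
[-14, 77, 24] [396.  96.]
[-14, 93, 24] [366.  96.]
[-14, 77, 100] [380.  86.]
[-14, 93, 100] [348.  85.]
[-14, 55, 110] [422.  85.]
[-14, 115, 110] [301.  82.]
[-10, 55, 10] [439.  92.]
[-10, 115, 10] [329.  89.]
```

Call:
carry_out(motion=[0.005,-0.002,0,0,0,0,-1,0.009,0,0,0,0,0,-1,0.009,0,0,0,0,0,-1,0.008,0,-0.0005,0,0,0,-1,0.004,0,0,0,0,0,-1])

```text
t: 9.65
tool_pos: [0.4469, 0.1338, 0.011]
orientation: [-1.567, 0.026, -0.028]
force: [-0.1, 0.4, -1.3]
opening: 0.0227
```

Run:
```python
from h import *
s=st();print('TCP lift',w2lift(s['tool_pos']))
I=imaging.read_camera('top');crop(I,250,170,330,240,8,'pics/t12.png')
I=imaging.read_camera('side');crop(I,255,150,365,230,7,'pics/s12.png')
```

```text
t 9.65 pos [0.4469 0.1338 0.011 ] xhead -2.0 ydir [ 0.001  0.004 -1.   ] F [-0.1  0.4 -1.3] open 0.0227 q [ 0.18 -0.05  2.04  0.    1.16 -1.36]
TCP lift [-148.4   86.8   11. ]
```

View pics/t12.png

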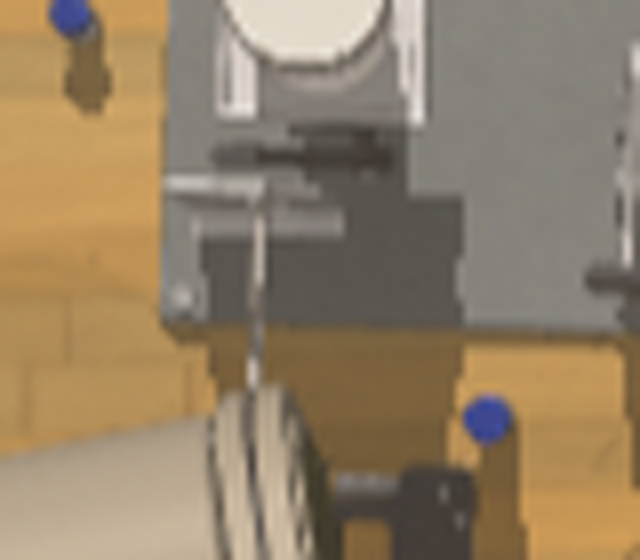

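View pics/s12.png

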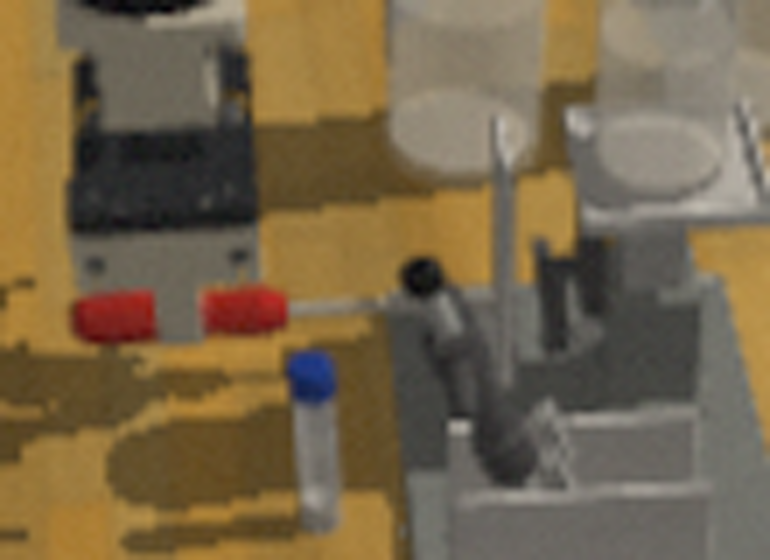

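Call:
carry_out(motion=[0.007,0,0,0,0,0,-1,0.008,0,0,0,0,0,-1,0.008,0,-0.0005,0,0,0,-1,0.008,0,0,0,0,0,-1,0.004,0,0,0,0,0,-1])

```text
t: 10.25
tool_pos: [0.4837, 0.1319, 0.0107]
orientation: [-1.567, 0.027, -0.028]
force: [0.2, -0.2, -0.5]
opening: 0.0228
```

Run:
```python
from h import *
s=st();print('TCP lift',w2lift(s['tool_pos']))
I=imaging.read_camera('top');crop(I,250,170,330,240,8,'pics/t13.png')
```

```text
t 10.25 pos [0.4837 0.1319 0.0107] xhead -2.0 ydir [ 0.001  0.004 -1.   ] F [ 0.2 -0.2 -0.5] open 0.0228 q [ 0.16  0.04  1.94  0.    1.16 -1.38]
TCP lift [-111.5   86.8   10.7]
```

View pics/t13.png

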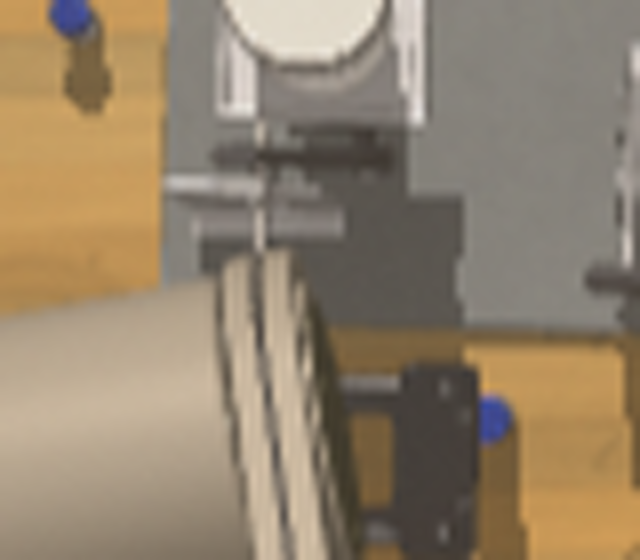

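Call:
carry_out(motion=[0,-0.005,0,0,0,0,-1,0,-0.006,0,0,0,0,-1,0,-0.006,0,0,0,0,-1,0,-0.006,0,0,0,0,-1,0,-0.004,0,0,0,0,-1])

```text
t: 10.8
tool_pos: [0.4828, 0.1316, 0.0393]
orientation: [-1.567, 0.029, -0.026]
force: [0.6, 0.6, -1.3]
opening: 0.0228
```

Call:
carry_out(motion=[0,-0.005,0,0,0,0,-1,0,-0.005,0,0,0,0,-1,0,-0.004,0,0,0,0,-1,0,-0.002,0,0,0,0,-1,0,0,0,0,0,0,-1])

```text
t: 11.3
tool_pos: [0.483, 0.1318, 0.0578]
orientation: [-1.567, 0.027, -0.027]
force: [0.5, 0.4, -1.6]
opening: 0.0229
```

Run:
```python
from h import *
s=st();print('TCP lift',w2lift(s['tool_pos']))
I=imaging.read_camera('top');crop(I,250,170,330,240,8,'pics/t14.png')
I=imaging.read_camera('side');crop(I,255,150,365,230,7,'pics/s14.png')
```

```text
t 11.3 pos [0.483  0.1318 0.0578] xhead -1.99 ydir [-0.     0.004 -1.   ] F [ 0.5  0.4 -1.6] open 0.0229 q [ 0.16 -0.02  1.91  0.    1.25 -1.38]
TCP lift [-112.2   86.6   57.8]
```

View pics/t14.png

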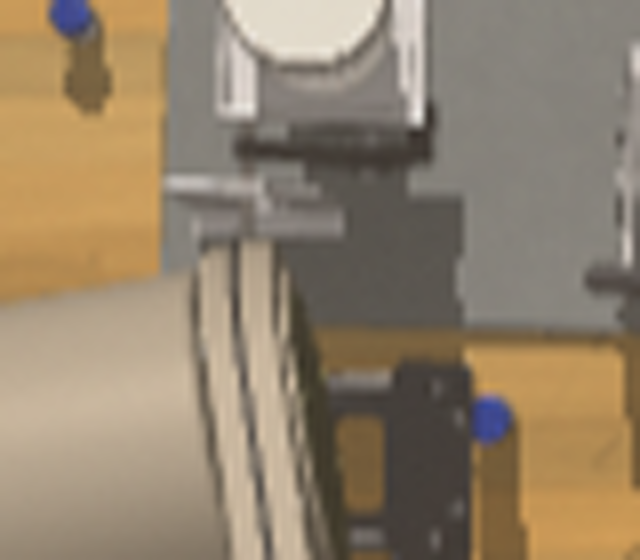

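View pics/s14.png

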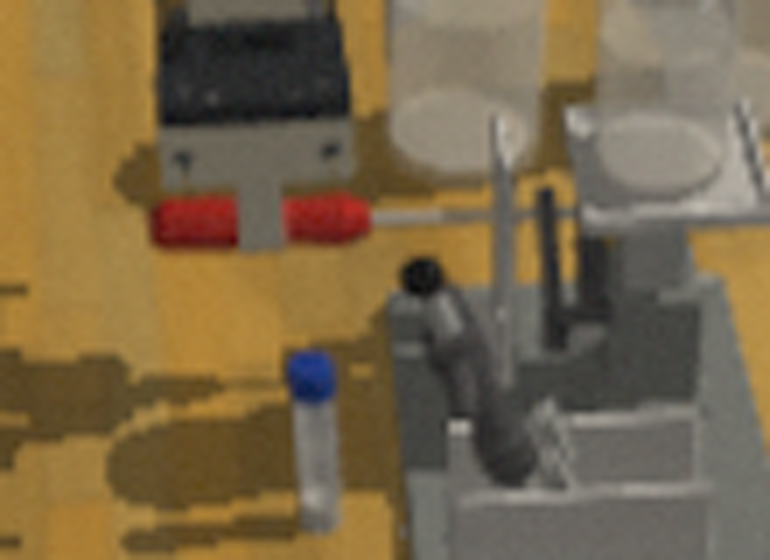

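Call:
carry_out(motion=[0,0.006,0,0,0,0,-1,-0.005,0.004,0,0,0,0,-1,-0.02,0,0,0,0,0,-1,-0.02,0,0.0005,0,0,0,-1,-0.02,0,0,0,0,0,-1])

```text
t: 11.9
tool_pos: [0.4162, 0.1341, 0.0446]
orientation: [-1.567, 0.03, -0.027]
force: [-0.2, 0.3, 0.0]
opening: 0.0224
```

Call:
carry_out(motion=[-0.02,0,0.0005,0,0,0,-1,-0.02,0,0,0,0,0,-1,0,0,0,0,0,0,-1,0,0,0,0,0,0,-1,0,0,0,0,0,0,-1])

```text
t: 12.4
tool_pos: [0.3712, 0.1358, 0.0417]
orientation: [-1.568, 0.031, -0.024]
force: [0.7, -0.5, -0.8]
opening: 0.0229
```

Run:
```python
from h import *
s=st();print('TCP lift',w2lift(s['tool_pos']))
I=imaging.read_camera('top');crop(I,250,170,330,240,8,'pics/t15.png')
I=imaging.read_camera('side');crop(I,255,150,365,230,7,'pics/s15.png')
plan([.40,.20,.04],yawR(np.radians(30)),5,-1)
s['tool_pos']=np.array([.40,.2,.04]);s['orientation']=yawR(np.radians(30)).as_rotvec()
plan([.403,.263,.01],yawR(np.radians(61)),5,-1,st=s)
```

```text
t 12.4 pos [0.3712 0.1358 0.0417] xhead -2.01 ydir [-0.005  0.003 -1.   ] F [ 0.7 -0.5 -0.8] open 0.0229 q [ 0.22 -0.31  2.2   0.    1.26 -1.32]
TCP lift [-224.1   85.1   41.7]
rows [0.0053, 0.0004, 0.013, -0.04, -6.4, -0.05, -1.0, 0.0067, 0.0004, 0.0124, -0.04, -6.4, -0.05, -1.0, 0.008, 0.0004, 0.0116, -0.04, -6.4, -0.05, -1.0, 0.0093, 0.0004, 0.0106, -0.04, -6.4, -0.05, -1.0, 0.0104, 0.0004, 0.0095, -0.04, -6.4, -0.05, -1.0]
rows [0.0068, 0.006, 0.0106, -0.0, -6.2, -0.0, -1.0, 0.0079, 0.006, 0.0098, -0.0, -6.2, -0.0, -1.0, 0.0089, 0.006, 0.0089, -0.0, -6.2, -0.0, -1.0, 0.0098, 0.006, 0.0079, -0.0, -6.2, -0.0, -1.0, 0.0106, 0.006, 0.0068, -0.0, -6.2, -0.0, -1.0]
```

View pics/t15.png

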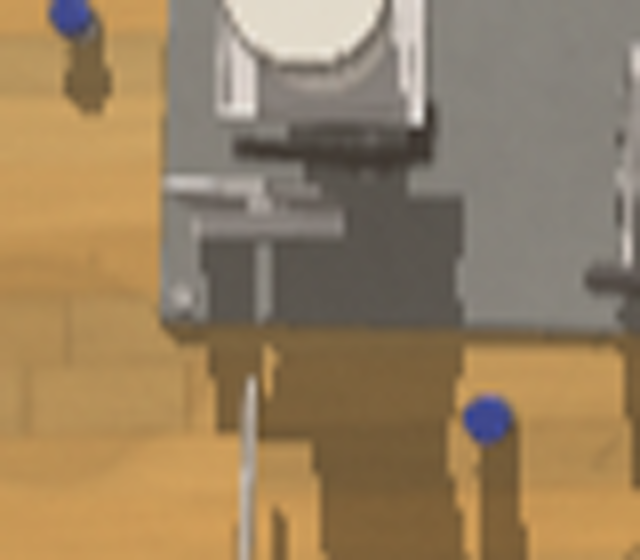

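View pics/s15.png

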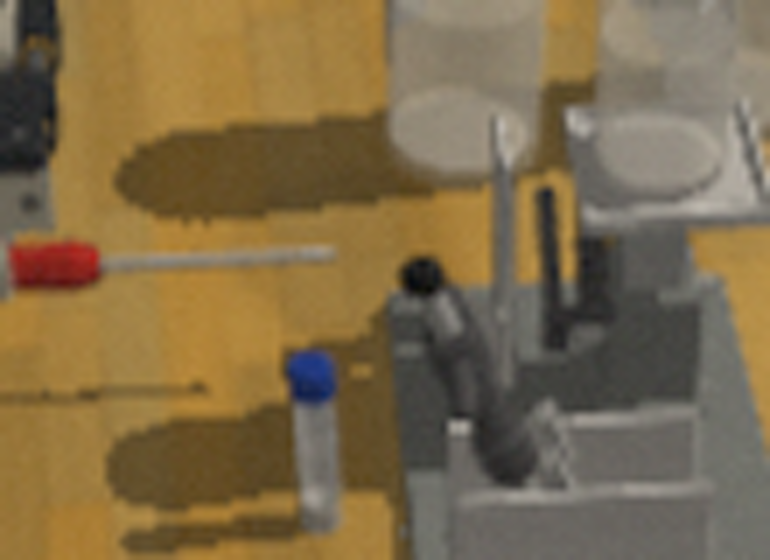

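The pawl stays swung up (tail at (545,190) in the side crop) and the screwdriver is out of the slot. Now I'll lay it back.

Call:
carry_out(motion=[0.005,0,0.013,0,-6.4,0,-1,0.007,0,0.012,0,-6.4,0,-1,0.008,0,0.012,0,-6.4,0,-1,0.009,0,0.011,0,-6.4,0,-1,0.01,0,0.01,0,-6.4,0,-1])

```text
t: 13.0
tool_pos: [0.4026, 0.2016, 0.0417]
orientation: [-1.526, -0.419, 0.424]
force: [0.0, 0.6, -0.6]
opening: 0.0227
```

Call:
carry_out(motion=[0.007,0.006,0.011,0,-6.2,0,-1,0.008,0.006,0.01,0,-6.2,0,-1,0.009,0.006,0.009,0,-6.2,0,-1,0.01,0.006,0.008,0,-6,0,-1,0.008,0.004,0.006,0,-2,0,-1])

```text
t: 13.5
tool_pos: [0.408, 0.2666, 0.0133]
orientation: [-1.417, -0.796, 0.796]
force: [-0.1, -0.5, -2.3]
opening: 0.0229
```

Run:
```python
from h import *
s=st()
h=np.arctan2(*R.from_rotvec(s['orientation']).apply([1,0,0])[1::-1])
plan([s['tool_pos'][0],s['tool_pos'][1],-.011],yawR(h),5,-1)
```

```text
t 13.5 pos [0.408  0.2666 0.0133] xhead 58.58 ydir [-0.002  0.003 -1.   ] F [-0.1 -0.5 -2.3] open 0.0229 q [ 0.47  0.    1.98  0.    1.16 -2.12]
rows [-0.0, 0.0049, -0.0, -0.03, 0.0, 0.02, -1.0, -0.0, 0.0049, -0.0, -0.03, 0.0, 0.02, -1.0, -0.0, 0.0049, -0.0, -0.03, 0.0, 0.02, -1.0, -0.0, 0.0049, -0.0, -0.03, 0.0, 0.02, -1.0, -0.0, 0.0049, -0.0, -0.03, 0.0, 0.02, -1.0]
```

Call:
carry_out(motion=[0,0.006,0,0,0,0,-1,0,0.006,0,0,0,0,-1,0,0.005,0,0,0,0,-1,0,0.004,0,0,0,0,-1,0,0.001,0,0,0,0,-1])

```text
t: 14.0
tool_pos: [0.4082, 0.2661, -0.0114]
orientation: [-1.419, -0.79, 0.793]
force: [-0.6, 0.8, -0.8]
opening: 0.0228
```

Call:
carry_out(motion=[0,0,0,0,0,0,-1,0,0,0,0,0,0,-1,0,0.001,0,0,0,0,-1,0,0,0,0,0,0,-1,0,0,0,0,0,0,-1])

```text
t: 14.5
tool_pos: [0.4088, 0.2657, -0.0117]
orientation: [-1.42, -0.789, 0.79]
force: [0.0, -0.1, -0.6]
opening: 0.0228
```

Call:
carry_out(motion=[0,0,0,0,0,0,0.2,0,0,0,0,0,0,0.2,0,0,0,0,0,0,0.2,0,0,0,0,0,0,0.2,0,0,0,0,0,0,0.2])

```text
t: 15.0
tool_pos: [0.4094, 0.2661, -0.0111]
orientation: [-1.42, -0.791, 0.789]
force: [-0.9, 0.4, 0.9]
opening: 0.0549
```

Call:
carry_out(motion=[0,-0.01,0,0,0,0,0.2,0,-0.02,0,0,0,0,0.2,0,-0.04,0,0,0,0,0.5,0,-0.045,0,0,0,0,1,0,-0.045,0,0,0,0,1])

```text
t: 15.5
tool_pos: [0.4038, 0.2628, 0.1483]
orientation: [-1.419, -0.778, 0.802]
force: [1.4, 0.6, 0.5]
opening: 0.075
```

Run:
```python
from h import *
s=st()
p=np.load('lift.npy');print(lift2w(p,[[-44.6,-105,144],[-44.6,-80,144]]))
a=[.42,-.07,.20];h0=58.6;
P=np.array(s['tool_pos'])
plan(P*.5+np.array(a)*.5,yawR(np.radians(h0-75)),9,1)
s['tool_pos']=P*.5+np.array(a)*.5;s['orientation']=yawR(np.radians(h0-75)).as_rotvec()
plan(a,yawR(np.radians(-92.8)),10,1,st=s)
I=imaging.read_camera('top');cv2.imwrite('pics/t16.png',I)
I=imaging.read_camera('side');crop(I,235,100,395,220,5,'pics/s16.png')
```

```text
t 15.5 pos [0.4038 0.2628 0.1483] xhead 58.11 ydir [-0.015 -0.004 -1.   ] F [1.4 0.6 0.5] open 0.075 q [ 0.47 -0.15  1.86  0.    1.45 -2.12]
[[ 0.54109898 -0.06293712  0.144     ]
 [ 0.54232547 -0.03796722  0.144     ]]
rows [-0.0153, -0.0028, -0.0105, -0.01, 8.28, -0.1, 1.0, -0.0136, -0.0028, -0.0126, -0.01, 8.28, -0.1, 1.0, -0.0116, -0.0028, -0.0144, -0.01, 8.28, -0.1, 1.0, -0.0094, -0.0029, -0.0159, -0.01, 8.28, -0.1, 1.0, -0.007, -0.0029, -0.0171, -0.01, 8.28, -0.1, 1.0, -0.0045, -0.0029, -0.018, -0.01, 8.28, -0.1, 1.0, -0.0018, -0.0029, -0.0184, -0.01, 8.28, -0.1, 1.0, 0.0008, -0.0029, -0.0185, -0.01, 8.28, -0.1, 1.0, 0.0035, -0.0029, -0.0182, -0.01, 8.28, -0.1, 1.0]
rows [0.0055, -0.0026, -0.0157, 0.0, 7.64, 0.0, 1.0, 0.0075, -0.0026, -0.0149, 0.0, 7.64, 0.0, 1.0, 0.0094, -0.0026, -0.0137, 0.0, 7.64, 0.0, 1.0, 0.0112, -0.0026, -0.0124, 0.0, 7.64, 0.0, 1.0, 0.0127, -0.0026, -0.0108, 0.0, 7.64, 0.0, 1.0, 0.014, -0.0026, -0.009, 0.0, 7.64, 0.0, 1.0, 0.0151, -0.0026, -0.007, 0.0, 7.64, 0.0, 1.0, 0.0159, -0.0026, -0.005, 0.0, 7.64, 0.0, 1.0, 0.0164, -0.0026, -0.0028, 0.0, 7.64, 0.0, 1.0, 0.0166, -0.0026, -0.0006, 0.0, 7.64, 0.0, 1.0]
```

View pics/s16.png

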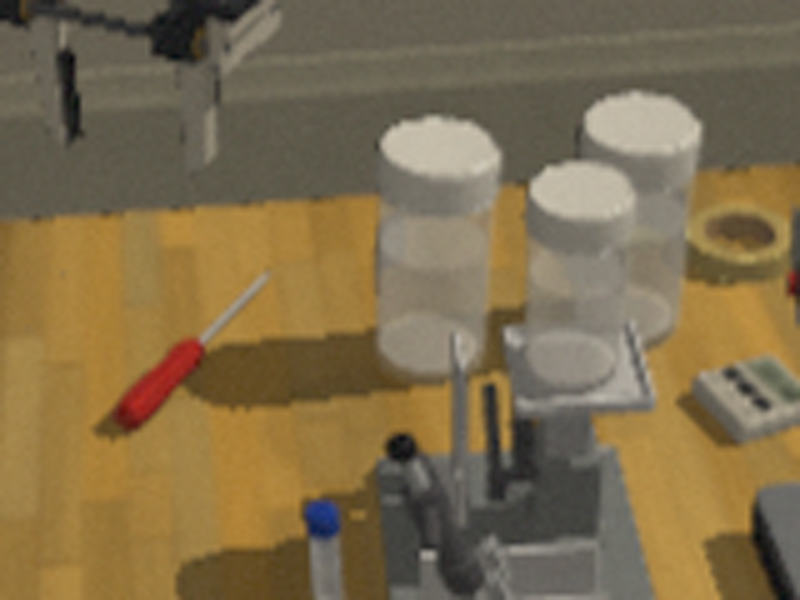

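The screwdriver is lying on the table at around (190,350) in the crop. Moving over to the lever.

Call:
carry_out(motion=[-0.015,-0.003,-0.01,0,8.3,0,1,-0.014,-0.003,-0.013,0,8.3,0,1,-0.012,-0.003,-0.014,0,8.3,0,1,-0.009,-0.003,-0.016,0,8.3,0,1,-0.007,-0.003,-0.017,0,8.3,0,1])

```text
t: 16.1
tool_pos: [0.4129, 0.1726, 0.1749]
orientation: [-1.556, -0.216, 0.208]
force: [1.1, 0.1, 0.6]
opening: 0.0931
```

Call:
carry_out(motion=[-0.005,-0.003,-0.018,0,8.3,0,1,-0.002,-0.003,-0.018,0,8.3,0,1,0.001,-0.003,-0.018,0,8.3,0,1,0.003,-0.003,-0.018,0,8.3,0,1,0.005,-0.003,-0.016,0,7.6,0,1])

```text
t: 16.6
tool_pos: [0.4121, 0.0789, 0.1917]
orientation: [-1.533, 0.363, -0.371]
force: [0.2, 0.3, -0.1]
opening: 0.093
```

Call:
carry_out(motion=[0.008,-0.003,-0.015,0,7.6,0,1,0.009,-0.003,-0.014,0,7.6,0,1,0.011,-0.003,-0.012,0,7.6,0,1,0.013,-0.003,-0.011,0,7.6,0,1,0.014,-0.003,-0.009,0,7.6,0,1])

```text
t: 17.1
tool_pos: [0.4104, -0.0084, 0.2086]
orientation: [-1.366, 0.897, -0.905]
force: [0.4, 0.5, -0.6]
opening: 0.0929
```

Run:
```python
from h import *
s=st()
plan([.44,-.064,.20],yawR(np.radians(-92.8)),5,1)
```

```text
t 17.1 pos [ 0.4104 -0.0084  0.2086] xhead -66.5 ydir [ 0.009  0.005 -1.   ] F [ 0.4  0.5 -0.6] open 0.0929 q [-0.15 -0.42  1.97  0.01  1.59 -0.56]
rows [0.0126, 0.0017, 0.001, -0.11, 5.26, -0.04, 1.0, 0.0124, 0.0017, 0.0021, -0.11, 5.26, -0.04, 1.0, 0.0122, 0.0017, 0.0033, -0.11, 5.26, -0.04, 1.0, 0.0118, 0.0017, 0.0044, -0.11, 5.26, -0.04, 1.0, 0.0114, 0.0017, 0.0054, -0.11, 5.26, -0.04, 1.0]
```

Call:
carry_out(motion=[0.0125,0.002,0.001,-0.1,5.2,0,1,0.0125,0.002,0.002,-0.1,5.2,0,1,0.012,0.002,0.003,-0.1,5.2,0,1,0.012,0.002,0.004,-0.1,5.2,0,1,0.011,0.001,0.005,-0.1,4,0,1])

```text
t: 17.6
tool_pos: [0.4389, -0.0675, 0.202]
orientation: [-1.182, 1.241, -1.243]
force: [0.3, -0.6, -1.0]
opening: 0.0928
```

Run:
```python
from h import *
s=st()
plan([.541,-.063,.20],yawR(np.radians(-92.8)),5,1)
p=np.load('lift.npy')
I={c:imaging.read_camera(c) for c in CM}
crop(I['top'],300,160,390,240,8,'pics/t17.png');crop(I['side'],285,160,365,230,9,'pics/s17.png')
s_,c_=np.sin(.35),np.cos(.35)
L=np.array([[-130*s_,-117,22+130*c_],[-130*s_,-43,22+130*c_],[-130*s_,-80,22+130*c_],[-172*s_,-80,22+172*c_]])
print('top',np.round((proj('top',lift2w(p,L))+p[3:5]-[300,160]+.5)*8));print('side',np.round((proj('side',lift2w(p,L))+p[5:7]-[285,160]+.5)*9))
```

```text
t 17.6 pos [ 0.4389 -0.0675  0.202 ] xhead -92.61 ydir [ 0.004  0.002 -1.   ] F [ 0.3 -0.6 -1. ] open 0.0928 q [-0.27 -0.31  1.9   0.    1.55 -0.23]
rows [-0.0018, 0.0005, 0.0204, -0.05, 0.04, -0.03, 1.0, -0.0018, 0.0005, 0.0204, -0.05, 0.04, -0.03, 1.0, -0.0018, 0.0005, 0.0204, -0.05, 0.04, -0.03, 1.0, -0.0019, 0.0004, 0.0204, -0.05, 0.04, -0.03, 1.0, -0.0019, 0.0004, 0.0203, -0.05, 0.04, -0.03, 1.0]
top [[390. 363.]
 [184. 358.]
 [287. 361.]
 [290. 397.]]
side [[328. 449.]
 [306. 278.]
 [317. 361.]
 [262. 250.]]
```

View pics/t17.png

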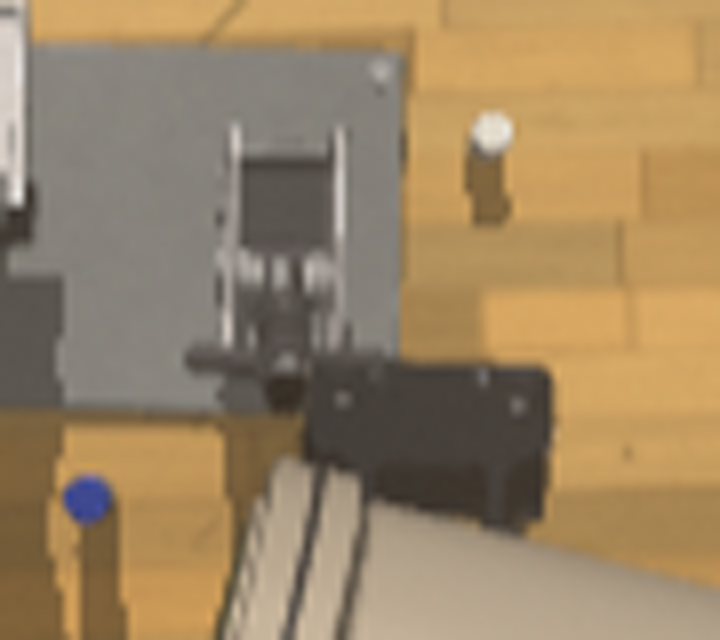

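View pics/s17.png

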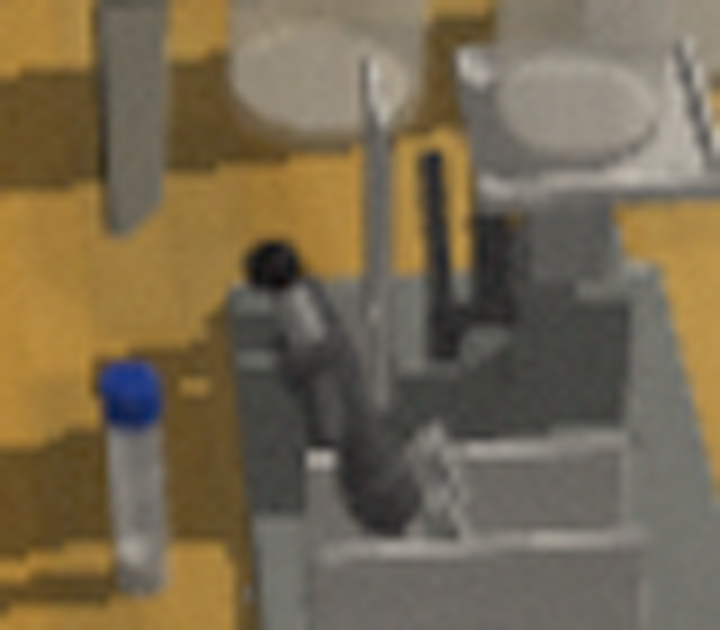

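Call:
carry_out(motion=[-0.002,0,0.02,0,0,0,1,-0.001,0,0.021,0,0,0,1,-0.001,0,0.021,0,0,0,1,0,0,0.02,0,0,0,1,0,0,0.017,0,0,0,1])

```text
t: 18.2
tool_pos: [0.539, -0.0654, 0.204]
orientation: [-1.188, 1.231, -1.233]
force: [-1.0, -0.2, 0.6]
opening: 0.0932
```

Run:
```python
from h import *
s=st()
plan([.541,-.063,.150],yawR(np.radians(-92.8)),5,.2)
I={c:imaging.read_camera(c) for c in CM}
crop(I['top'],300,160,390,240,8,'pics/t18.png');crop(I['side'],285,130,365,220,6.5,'pics/s18.png')
```

```text
t 18.2 pos [ 0.539  -0.0654  0.204 ] xhead -91.85 ydir [ 0.005  0.003 -1.   ] F [-1.  -0.2  0.6] open 0.0932 q [-0.22 -0.03  1.64  0.    1.52 -0.19]
rows [-0.0005, 0.0108, 0.0003, -0.05, 0.19, -0.04, 0.2, -0.0005, 0.0108, 0.0003, -0.05, 0.19, -0.04, 0.2, -0.0005, 0.0108, 0.0003, -0.05, 0.19, -0.04, 0.2, -0.0005, 0.0108, 0.0004, -0.05, 0.19, -0.04, 0.2, -0.0005, 0.0108, 0.0004, -0.05, 0.19, -0.04, 0.2]
```

View pics/s18.png

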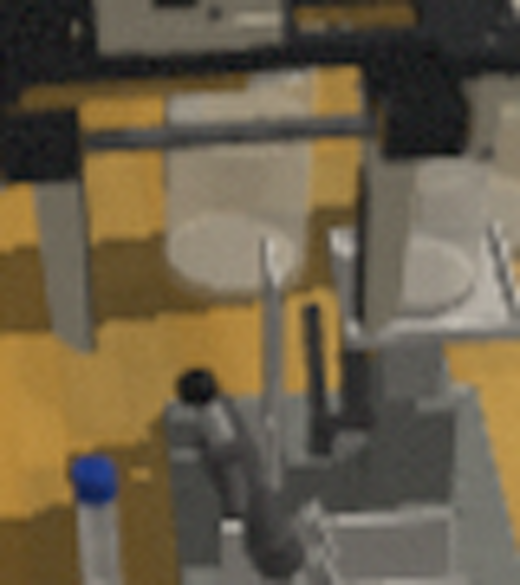

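View pics/t18.png

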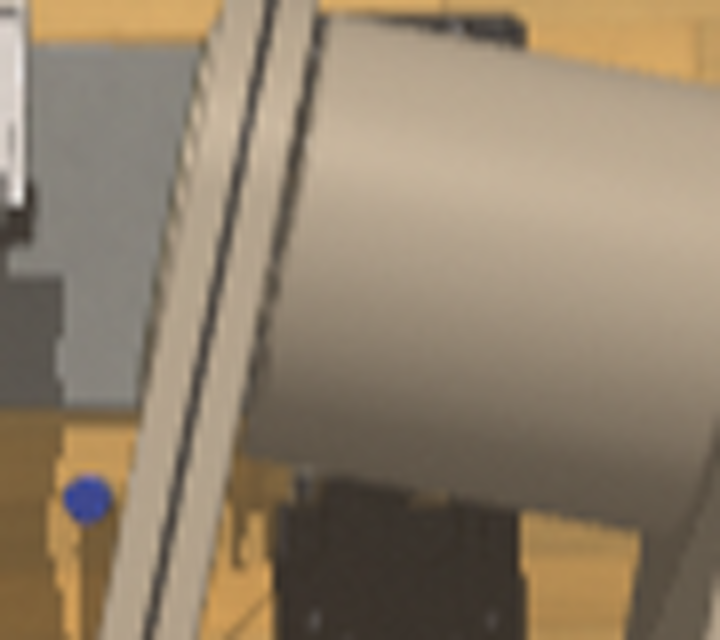

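Call:
carry_out(motion=[-0.0005,0.012,0.0005,0,0.2,0,1,-0.0005,0.012,0.0005,0,0.2,0,1,-0.0005,0.012,0.0005,0,0.2,0,1,-0.0005,0.011,0.0005,0,0.2,0,1,-0.0005,0.008,0.0005,0,0.2,0,1])

```text
t: 18.8
tool_pos: [0.5395, -0.0615, 0.1447]
orientation: [-1.181, 1.243, -1.244]
force: [-0.1, -0.1, -0.3]
opening: 0.0932
```

Run:
```python
from h import *
p=np.load('lift.npy')
print(proj('side',[.539,-.0654,.2195])+p[5:7],'obs 320,182')
s=st();print(w2lift(s['tool_pos']))
plan([.541,-.063,.114],yawR(np.radians(-92.8)),5,.2)
I=imaging.read_camera('side');crop(I,285,130,365,220,6.5,'pics/s19.png')
```

```text
[[319.60430015 181.85675057]] obs 320,182
t 18.8 pos [ 0.5395 -0.0615  0.1447] xhead -92.73 ydir [ 0.004  0.003 -1.   ] F [-0.1 -0.1 -0.3] open 0.0932 q [-0.21  0.    1.72  0.    1.42 -0.16]
[ -46.2 -103.7  144.7]
rows [0.0003, 0.0061, 0.0003, -0.05, 0.01, -0.04, 0.2, 0.0003, 0.0061, 0.0003, -0.05, 0.01, -0.04, 0.2, 0.0003, 0.0061, 0.0003, -0.05, 0.01, -0.04, 0.2, 0.0003, 0.0061, 0.0003, -0.05, 0.01, -0.04, 0.2, 0.0003, 0.0061, 0.0003, -0.05, 0.01, -0.04, 0.2]
```

View pics/s19.png

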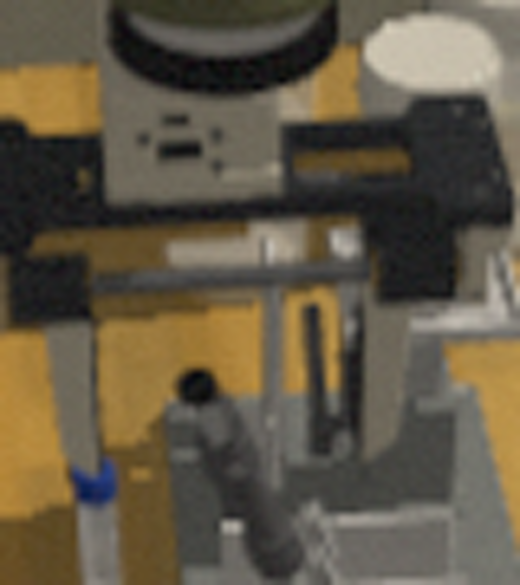

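Call:
carry_out(motion=[0.0003,0.007,0.0003,0,0,0,1,0.0003,0.007,0.0003,0,0,0,0.5,0.0003,0.007,0.0003,0,0,0,0.2,0.0003,0.006,0.0003,0,0,0,0,0.0003,0.003,0.0003,0,0,0,0], squeeze=15)

```text
t: 19.35
tool_pos: [0.5405, -0.063, 0.1109]
orientation: [-1.182, 1.244, -1.243]
force: [0.1, 0.3, -0.2]
opening: 0.0658
```

Run:
```python
from h import *
s=st();print(w2lift(s['tool_pos']))
I=imaging.read_camera('side');crop(I,285,130,365,220,6.5,'pics/s20.png')
```

```text
t 19.35 pos [ 0.5405 -0.063   0.1109] xhead -92.75 ydir [ 0.003  0.004 -1.   ] F [ 0.1  0.3 -0.2] open 0.0658 q [-0.21  0.04  1.75  0.    1.35 -0.17]
[ -45.2 -105.1  110.9]
```

View pics/s20.png

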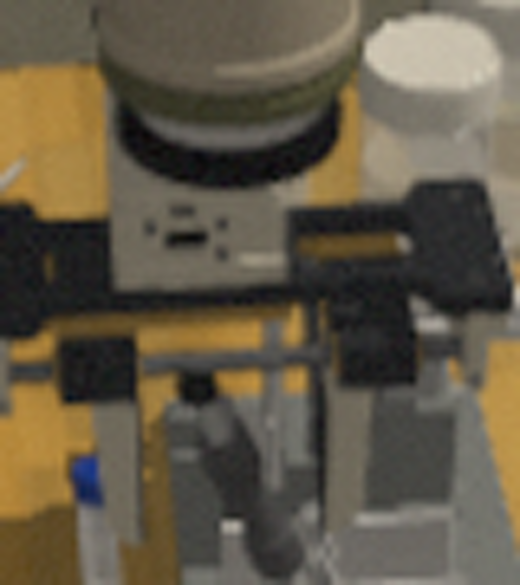

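Call:
carry_out(motion=[0,0,0,0,0,0,-1,0,0,0,0,0,0,-1,0,0,0,0,0,0,-1,0,0,0,0,0,0,-1,0,0,0,0,0,0,-1], squeeze=15)

```text
t: 19.9
tool_pos: [0.5412, -0.0632, 0.1116]
orientation: [-1.181, 1.243, -1.244]
force: [-0.3, -0.3, 0.3]
opening: 0.0218
```

Call:
carry_out(motion=[0,0,0,0,0,0,-1,0,0,0,0,0,0,-1,0,0,0,0,0,0,-1,0,0,0,0,0,0,-1,0,0,0,0,0,0,-1], squeeze=15)

```text
t: 20.4
tool_pos: [0.5417, -0.0633, 0.112]
orientation: [-1.18, 1.242, -1.244]
force: [0.7, 0.5, -0.4]
opening: 0.0097
```

Run:
```python
from h import *
s=st();print(w2lift(s['tool_pos']))
I=imaging.read_camera('side');crop(I,285,130,365,220,6.5,'pics/s21.png')
```

```text
t 20.4 pos [ 0.5417 -0.0633  0.112 ] xhead -92.75 ydir [ 0.005  0.003 -1.   ] F [ 0.7  0.5 -0.4] open 0.0097 q [-0.21  0.04  1.75  0.    1.35 -0.17]
[ -43.9 -105.3  112. ]
```

View pics/s21.png

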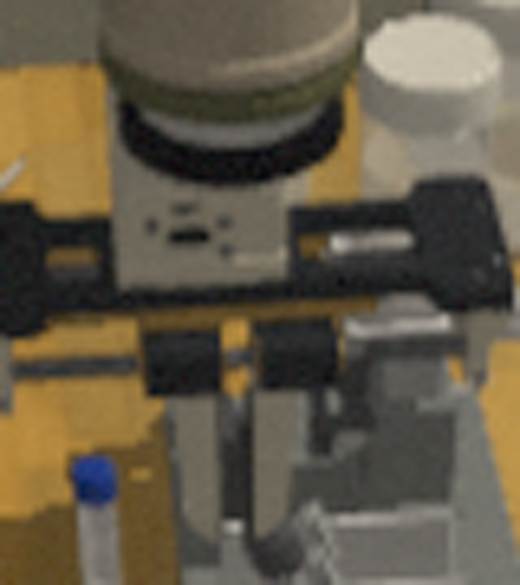

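Pinched: the opening is 9.7 mm, which matches the 10 mm bar. Now lifting the collar about 14 mm along the lever.

Call:
carry_out(motion=[0,0,0,0,0,0,-1,0,-0.004,-0.0015,0,0,0,-1,0,-0.004,-0.0015,0,0,0,-1,0,-0.004,-0.0015,0,0,0,-1,0,-0.002,-0.0005,0,0,0,-1], squeeze=40)

```text
t: 20.95
tool_pos: [0.5364, -0.063, 0.1266]
orientation: [-1.18, 1.242, -1.244]
force: [1.1, 0.3, -3.3]
opening: 0.0085
```

Run:
```python
from h import *
s=st();print(w2lift(s['tool_pos']))
I=imaging.read_camera('side');crop(I,285,130,365,220,6.5,'pics/s22.png')
```

```text
t 20.95 pos [ 0.5364 -0.063   0.1266] xhead -92.75 ydir [ 0.005  0.003 -1.   ] F [ 1.1  0.3 -3.3] open 0.0085 q [-0.22  0.01  1.75  0.    1.38 -0.17]
[ -49.3 -105.3  126.6]
```

View pics/s22.png

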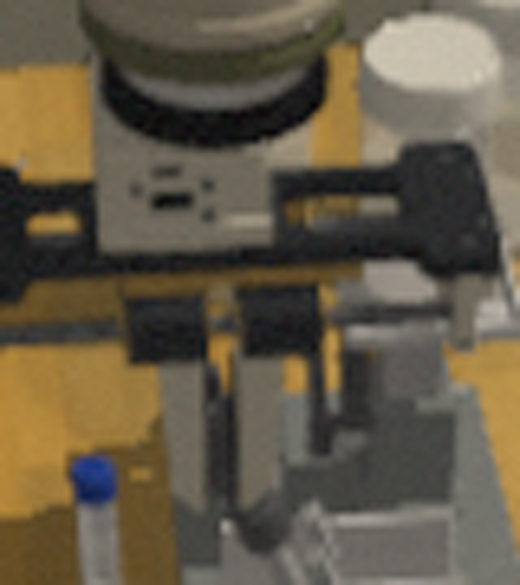

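```bash
cat >> h.py <<'E'
def arc(th1,n=5,rt=145.):
    s=st();L=w2lift(s['tool_pos']);bx,bz=L[0]-.7,L[2]+32.1-22
    r=np.hypot(bx,bz);th=np.arctan2(bx,bz)+.35
    print('lift',L,'r',round(r,1),'theta',round(th,3))
    pr=R.from_rotvec(s['orientation']);ly=np.load('lift.npy')[2]
    rows=[];pv=(bx,bz)
    for i in range(1,n+1):
        a=th+(th1-th)*i/n-.35;rr=r+(rt-r)*i/n;c=(rr*np.sin(a),rr*np.cos(a))
        dx,dz=c[0]-pv[0],c[1]-pv[1];pv=c
        dy=(-105.2-L[1])/n
        w=np.array([np.cos(ly)*dx-np.sin(ly)*dy,np.sin(ly)*dx+np.cos(ly)*dy,dz])/1000
        rows.append(np.round(pr.inv().apply(w),4).tolist())
    print(rows)
E
python3 -c "
from h import *
arc(.16)"
```

```text
t 21.0 pos [ 0.5364 -0.063   0.1268] xhead -92.75 ydir [ 0.005  0.003 -1.   ] F [ 0.5 -0.4 -2.9] open 0.0087 q [-0.22  0.01  1.75  0.    1.38 -0.17]
lift [ -49.3 -105.3  126.8] r 145.7 theta -0.0
[[-0.0, -0.0014, 0.0045], [-0.0, -0.0012, 0.0045], [-0.0, -0.0011, 0.0045], [-0.0, -0.0009, 0.0046], [-0.0, -0.0008, 0.0046]]
```

Call:
carry_out(motion=[0,-0.0014,0.0045,0,0,0,-1,0,-0.0012,0.0045,0,0,0,-1,0,-0.0011,0.0045,0,0,0,-1,0,-0.001,0.0045,0,0,0,-1,0,-0.0008,0.0045,0,0,0,-1])

```text
t: 21.5
tool_pos: [0.5531, -0.0638, 0.1276]
orientation: [-1.191, 1.255, -1.236]
force: [-11.2, -0.2, 4.5]
opening: 0.009
```

```bash
python3 -c "
from h import *
arc(.33)
I=imaging.read_camera('side');crop(I,285,130,365,220,6.5,'pics/s23.png')"
```

```text
t 21.5 pos [ 0.5531 -0.0638  0.1276] xhead -92.76 ydir [-0.012  0.005 -1.   ] F [-11.2  -0.2   4.5] open 0.009 q [-0.21  0.07  1.68  0.    1.4  -0.16]
lift [ -32.6 -105.3  127.6] r 141.7 theta 0.113
[[-0.0, -0.002, 0.0059], [-0.0, -0.0018, 0.006], [-0.0, -0.0015, 0.0061], [-0.0, -0.0013, 0.0062], [-0.0, -0.001, 0.0062]]
```

View pics/s23.png

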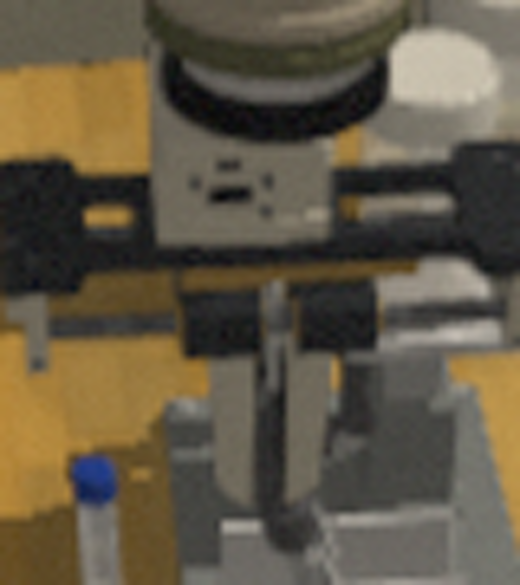

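```bash
python3 -c "
from h import *
arc(.113,rt=146)
s=robot.read_state();print(np.round(s['wrist_torque'],2))
print(np.degrees((R.from_rotvec(s['orientation']).inv()*yawR(np.radians(-92.8))).as_rotvec()))"
```

```text
t 21.55 pos [ 0.5537 -0.0638  0.128 ] xhead -92.77 ydir [-0.011  0.005 -1.   ] F [-5.8  1.  -0.2] open 0.0086 q [-0.21  0.07  1.68  0.    1.4  -0.16]
lift [ -31.9 -105.2  128. ] r 141.9 theta 0.118
[[-0.0, -0.0008, -0.0003], [-0.0, -0.0008, -0.0003], [-0.0, -0.0008, -0.0003], [-0.0, -0.0008, -0.0003], [-0.0, -0.0008, -0.0003]]
[-0.03  1.09  0.1 ]
[ 0.63164652  0.0348117  -0.24376186]
```

Call:
carry_out(motion=[0,-0.0015,-0.0003,0.2,0,0,-1,0,-0.0015,-0.0003,0.2,0,0,-1,0,-0.001,-0.0003,0.2,0,0,-1,0,-0.0005,0,0,0,0,-1,0,0,0,0,0,0,-1])

```text
t: 22.05
tool_pos: [0.5531, -0.0637, 0.1321]
orientation: [-1.184, 1.248, -1.241]
force: [-3.2, -0.6, -4.7]
opening: 0.0085
```

```bash
python3 -c "
from h import *
arc(.25,rt=146)
s=robot.read_state();print(np.round(s['wrist_torque'],2))
I=imaging.read_camera('side');crop(I,285,130,365,220,6.5,'pics/s24.png')"
```

```text
t 22.05 pos [ 0.5531 -0.0637  0.1321] xhead -92.76 ydir [-0.001  0.005 -1.   ] F [-3.2 -0.6 -4.7] open 0.0085 q [-0.21  0.06  1.69  0.    1.4  -0.16]
lift [ -32.6 -105.2  132.1] r 146.0 theta 0.12
[[-0.0, -0.0008, 0.0037], [0.0, -0.0007, 0.0037], [0.0, -0.0006, 0.0037], [0.0, -0.0005, 0.0038], [0.0, -0.0004, 0.0038]]
[-0.13  0.74  0.03]
```

View pics/s24.png

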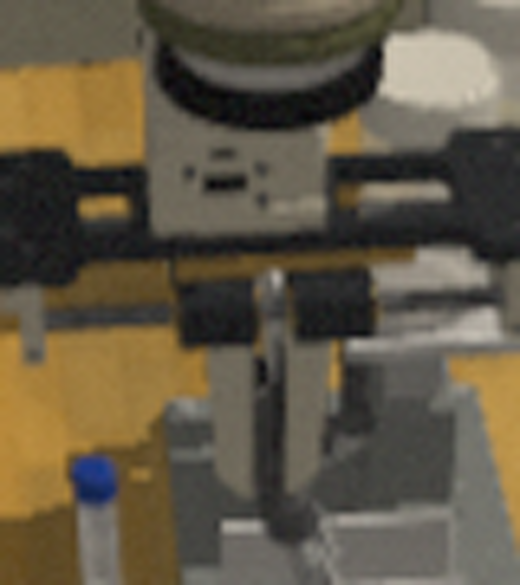

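Call:
carry_out(motion=[0,-0.0014,0.004,0.15,0,0,-1,0,-0.0013,0.004,0.15,0,0,-1,0,-0.0013,0.004,0.15,0,0,-1,0,-0.0012,0.004,0.15,0,0,-1,0,-0.0012,0.004,0.15,0,0,-1])

```text
t: 22.6
tool_pos: [0.5718, -0.0646, 0.1374]
orientation: [-1.177, 1.241, -1.245]
force: [-5.0, -0.2, -3.7]
opening: 0.0088
```

```bash
python3 -c "
from h import *
arc(.38,rt=146)
s=robot.read_state();print(np.round(s['wrist_torque'],2))"
```

```text
t 22.6 pos [ 0.5718 -0.0646  0.1374] xhead -92.76 ydir [ 0.008  0.004 -1.   ] F [-5.  -0.2 -3.7] open 0.0088 q [-0.21  0.09  1.64  0.01  1.4  -0.16]
lift [ -13.9 -105.2  137.4] r 148.2 theta 0.251
[[0.0, 0.0001, 0.0038], [0.0, 0.0002, 0.0038], [0.0, 0.0003, 0.0038], [0.0, 0.0004, 0.0038], [0.0, 0.0005, 0.0038]]
[-0.2   1.3   0.09]
```

Call:
carry_out(motion=[0,0,0.0042,0,0,0,-1,0,0,0.0042,0,0,0,-1,0,0,0.0042,0,0,0,-1,0,0.0001,0.0042,0,0,0,-1,0,0.0001,0.0042,0,0,0,-1])

```text
t: 23.1
tool_pos: [0.5935, -0.0657, 0.1375]
orientation: [-1.178, 1.243, -1.244]
force: [-5.1, -0.2, -3.4]
opening: 0.0089
```

```bash
python3 -c "
from h import *
arc(.52,rt=146)
s=robot.read_state();print(np.round(s['wrist_torque'],2))
I=imaging.read_camera('side');crop(I,285,130,385,220,6.5,'pics/s25.png')"
```

```text
t 23.1 pos [ 0.5935 -0.0657  0.1375] xhead -92.77 ydir [ 0.006  0.004 -1.   ] F [-5.1 -0.2 -3.4] open 0.0089 q [-0.2   0.15  1.58  0.01  1.41 -0.15]
lift [   7.9 -105.2  137.5] r 147.8 theta 0.399
[[0.0, 0.0006, 0.0035], [0.0, 0.0007, 0.0035], [0.0, 0.0008, 0.0035], [0.0, 0.0008, 0.0035], [0.0, 0.0009, 0.0034]]
[-0.18  1.23  0.04]
```

View pics/s25.png

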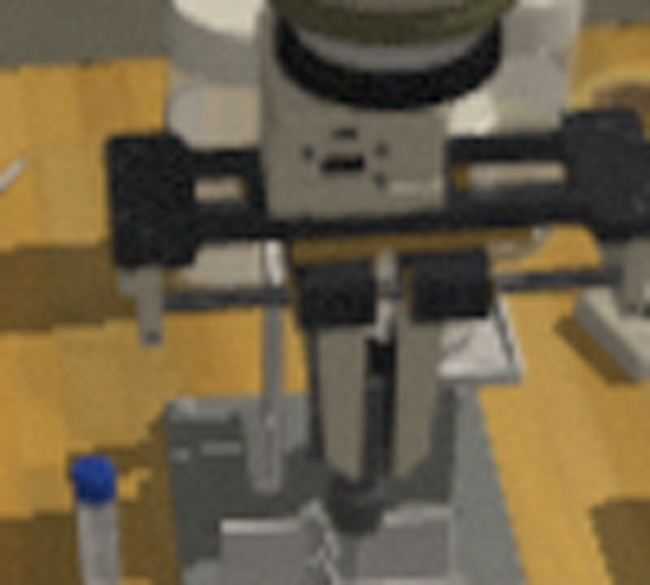

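Call:
carry_out(motion=[0,0.0006,0.0042,0,0,0,-1,0,0.0007,0.0042,0,0,0,-1,0,0.0008,0.0042,0,0,0,-1,0,0.001,0.0042,0,0,0,-1,0,0.001,0.0042,0,0,0,-1])

```text
t: 23.65
tool_pos: [0.6158, -0.0668, 0.1342]
orientation: [-1.179, 1.243, -1.244]
force: [-4.8, 0.2, -2.9]
opening: 0.009
```

```bash
python3 -c "
from h import *
arc(.68,rt=145)
s=robot.read_state();print(np.round(s['wrist_torque'],2))"
```

```text
t 23.65 pos [ 0.6158 -0.0668  0.1342] xhead -92.77 ydir [ 0.006  0.004 -1.   ] F [-4.8  0.2 -2.9] open 0.009 q [-0.19  0.21  1.51  0.01  1.41 -0.15]
lift [  30.2 -105.2  134.2] r 147.3 theta 0.552
[[0.0, 0.0013, 0.0036], [0.0, 0.0014, 0.0035], [0.0, 0.0014, 0.0035], [0.0, 0.0015, 0.0034], [0.0, 0.0016, 0.0034]]
[-0.2   0.86  0.03]
```

Call:
carry_out(motion=[0,0.0013,0.004,0,0,0,-1,0,0.0014,0.004,0,0,0,-1,0,0.0015,0.004,0,0,0,-1,0,0.0016,0.004,0,0,0,-1,0,0.0016,0.004,0,0,0,-1])

```text
t: 24.15
tool_pos: [0.6376, -0.068, 0.1285]
orientation: [-1.178, 1.241, -1.245]
force: [-5.1, 0.1, -1.2]
opening: 0.0087
```

```bash
python3 -c "
from h import *
arc(.78,rt=145)
s=robot.read_state();print(np.round(s['wrist_torque'],2))"
```

```text
t 24.15 pos [ 0.6376 -0.068   0.1285] xhead -92.77 ydir [ 0.007  0.004 -1.   ] F [-5.1  0.1 -1.2] open 0.0087 q [-0.19  0.27  1.45  0.01  1.41 -0.14]
lift [  52.  -105.3  128.5] r 147.8 theta 0.704
[[-0.0, 0.0013, 0.0019], [-0.0, 0.0013, 0.0018], [-0.0, 0.0014, 0.0018], [-0.0, 0.0014, 0.0018], [-0.0, 0.0014, 0.0018]]
[-0.21  0.93  0.08]
```

Call:
carry_out(motion=[0,0.0011,0.0025,0,0,0,-1,0,0.0011,0.0025,0,0,0,-1,0,0.0011,0.0025,0,0,0,-1,0,0.001,0.002,0,0,0,-1,0,0.001,0.002,0,0,0,-1])

```text
t: 24.65
tool_pos: [0.6418, -0.0682, 0.1228]
orientation: [-1.19, 1.255, -1.236]
force: [-19.0, 1.5, 5.0]
opening: 0.0091
```

```bash
python3 -c "
from h import *
arc(.80,rt=144)
s=robot.read_state();print(np.round(s['wrist_torque'],2))
I=imaging.read_camera('side');crop(I,285,130,385,220,6.5,'pics/s26.png')"
```

```text
t 24.65 pos [ 0.6418 -0.0682  0.1228] xhead -92.78 ydir [-0.011  0.005 -1.   ] F [-19.    1.5   5. ] open 0.0091 q [-0.19  0.31  1.42  0.    1.42 -0.14]
lift [  56.3 -105.3  122.8] r 144.1 theta 0.746
[[-0.0, 0.0006, 0.0014], [-0.0, 0.0006, 0.0014], [-0.0, 0.0006, 0.0014], [-0.0, 0.0006, 0.0014], [-0.0, 0.0007, 0.0014]]
[-0.06  3.35  0.03]
```

View pics/s26.png

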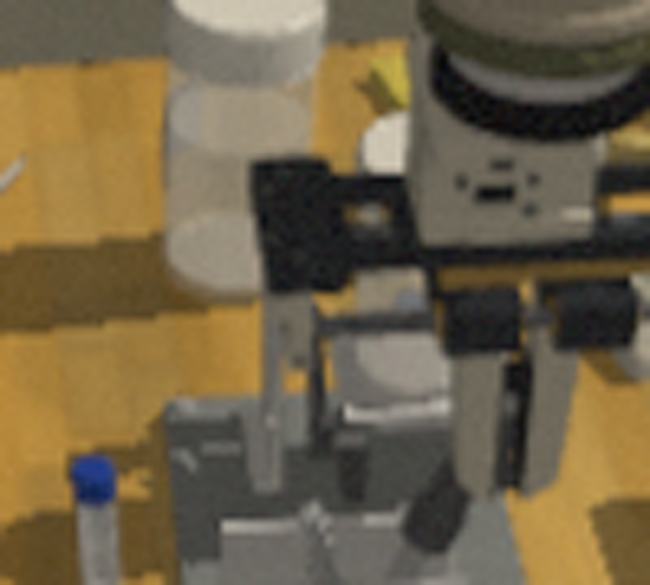

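Call:
carry_out(motion=[0,0,0,0,0,0,-0.3,0,0,0,0,0,0,-0.3,0,0,0,0,0,0,0,0,0,0,0,0,0,0,0,0,0,0,0,0,0.2])

```text
t: 25.2
tool_pos: [0.6458, -0.0683, 0.1262]
orientation: [-1.184, 1.248, -1.241]
force: [-0.0, 0.1, -0.1]
opening: 0.0439
```

```bash
python3 -c "
from h import *
st()
I=imaging.read_camera('side');crop(I,285,130,385,220,6.5,'pics/s27.png')"
```

```text
t 25.2 pos [ 0.6458 -0.0683  0.1262] xhead -92.78 ydir [-0.002  0.005 -1.   ] F [-0.   0.1 -0.1] open 0.0439 q [-0.19  0.31  1.42  0.    1.42 -0.14]
```

View pics/s27.png

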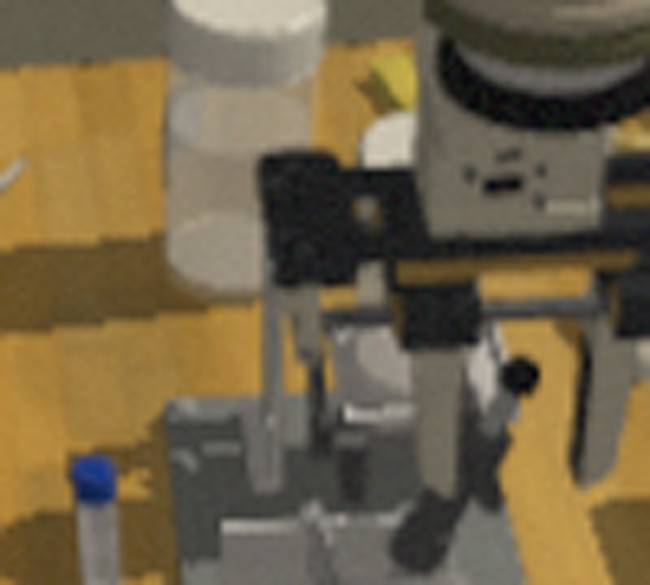

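Call:
carry_out(motion=[0,-0.01,0,0,0,0,0.2,0,-0.02,0,0,0,0,0.2,0,-0.03,0,0,0,0,0.2,0,-0.03,0,0,0,0,0.2,0,-0.03,0,0,0,0,0.2])

```text
t: 25.75
tool_pos: [0.6437, -0.0684, 0.2472]
orientation: [-1.188, 1.254, -1.236]
force: [0.2, 0.5, -0.6]
opening: 0.0558
```

Call:
carry_out(motion=[0.02,-0.01,-0.03,0,0,0,0.2,0.03,0,-0.05,0,0,0,0.2,0.03,0,-0.05,0,0,0,0.2,0.03,0,-0.05,0,0,0,0.2,0.03,0,-0.05,0,0,0,0.2])

```text
t: 26.25
tool_pos: [0.4364, -0.1839, 0.267]
orientation: [-1.182, 1.233, -1.243]
force: [0.4, -1.5, 0.1]
opening: 0.056
```

```bash
python3 -c "
from h import *
st();p=np.load('lift.npy')
I={c:imaging.read_camera(c) for c in CM}
a=.4
for ang,lift in((.4,0),(.4,4),(.4,11),(.4,18),(.37,0)):
    r=130+lift
    L=np.array([[r*np.sin(ang),-117,22+r*np.cos(ang)],[r*np.sin(ang),-43,22+r*np.cos(ang)],[172*np.sin(ang),-80,22+172*np.cos(ang)]])
    print(ang,lift,'side',np.round((proj('side',lift2w(p,L))+p[5:7]-[285,130]+.5)*6.5).tolist(),'top',np.round((proj('top',lift2w(p,L))+p[3:5]-[260,140]+.5)*6).tolist())
crop(I['side'],285,130,385,220,6.5,'pics/s28.png');crop(I['top'],260,140,380,230,6,'pics/t28.png');cv2.imwrite('pics/top28.png',I['top'])"
```

```text
t 26.25 pos [ 0.4364 -0.1839  0.267 ] xhead -92.35 ydir [ 0.009  0.001 -1.   ] F [ 0.4 -1.5  0.1] open 0.056 q [-0.51 -0.24  1.72  0.01  1.65 -0.47]
0.4 0 side [[492.0, 510.0], [463.0, 388.0], [526.0, 364.0]] top [[536.0, 196.0], [383.0, 192.0], [463.0, 148.0]]
0.4 4 side [[497.0, 502.0], [467.0, 380.0], [526.0, 364.0]] top [[537.0, 191.0], [383.0, 188.0], [463.0, 148.0]]
0.4 11 side [[505.0, 488.0], [475.0, 367.0], [526.0, 364.0]] top [[538.0, 184.0], [383.0, 180.0], [463.0, 148.0]]
0.4 18 side [[514.0, 474.0], [483.0, 353.0], [526.0, 364.0]] top [[539.0, 176.0], [383.0, 173.0], [463.0, 148.0]]
0.37 0 side [[483.0, 507.0], [454.0, 385.0], [514.0, 361.0]] top [[536.0, 203.0], [383.0, 199.0], [463.0, 157.0]]
```

View pics/s28.png

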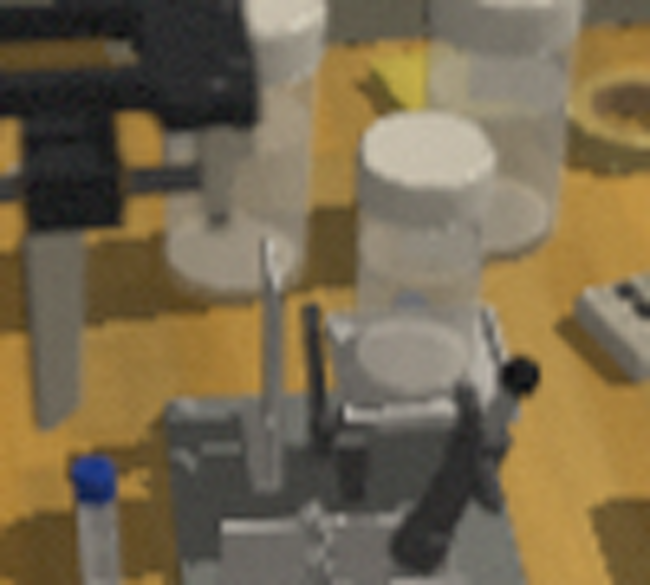

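View pics/t28.png

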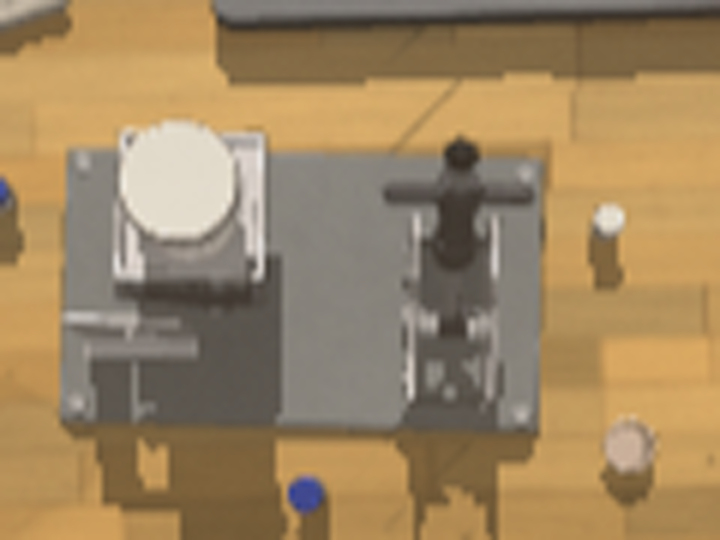

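View pics/top28.png

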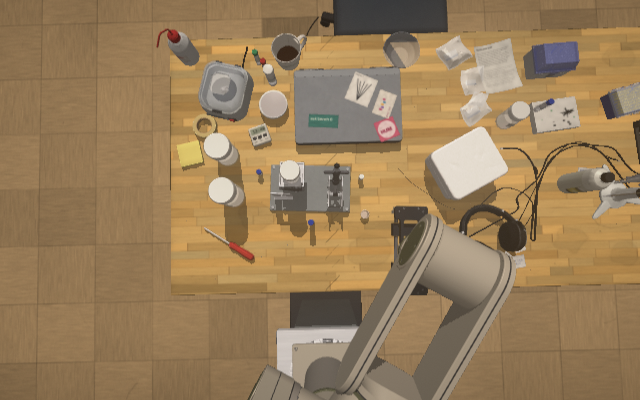

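Both views match the lever at its far stop with the collar down. In the top crop the bar ends are at (385,192) and (533,192), against a predicted (383,192) and (536,196). The jar stands on the lowered platform, the tube, vials and pot look unmoved, and the screwdriver lies on the table at (230,245). Handing in.

```bash
python3 -c "
from h import *
st();print(robot.close_job())"
```

```text
t 26.35 pos [ 0.4343 -0.1856  0.2672] xhead -92.62 ydir [ 0.008 -0.    -1.   ] F [-0.1  0.1  0.2] open 0.0556 q [-0.52 -0.25  1.73  0.    1.66 -0.47]
the job is handed in; nothing more can be done
None
```

I did the whole job in the order asked and handed it in at 26.4 s. `close_job` gave no verdict, so what follows rests on my own last checks.

**What I did**
- I pushed the screwdriver's shank through the slot and swung the pawl clear. I then laid the screwdriver back on the table, left of the lift.
- I pinched the collar's cross bar and raised it about 15 mm. I pushed the lever to its far stop, then let the collar drop and moved the arm clear.

**What the last checks showed**
- **Lever:** the angle worked out from the arm's position was 0.746 rad, with the push force rising to 19 N against the stop.
- **Collar:** in both views the bar sits within a pixel or two of where it should be at the far stop with the collar down.
- **Jar and pawl:** the jar stands on the lowered platform, and the pawl is still up.
- **Small things:** the tube, both vials, the pot and the marker look unmoved, judged by eye from the pictures.

**What disagreed along the way**
- **Tool height:** the fingers really stood about 35 mm higher than the reported height. My first try closed just above the screwdriver handle, and I corrected for this from the pictures.
- **Collar on the way through the gate:** it sank to about 12 mm of lift, close to the 11 mm limit, and the sideways force reached 11 N. I raised it again before going on.

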